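Tap the pan bearing cup into the camera base

TASK

Take the steel drift out of its stand and, with the drift alone, push the bearing cup down into the bore of the camera pan base a little at a time, first on one side of its rim and then on the other, so that it goes in square and never cocks. Go on until it is fully home: bottomed all round, so that a firm push of about 20 N on the rim no longer moves it, but never push with more than 30 N. Then stand the drift back in its stand, leave it there, and do not disturb the other things on the bench.

Things in the scene. Friction and masses are not known exactly. Their poses are not given: they have to be found in the camera images.
- drift: The drift, a loose steel tool standing upright in the wooden stand, 122 mm long, 160 g. Origin: centre of the tip's 5 mm flat (lower end); z runs up to the handle. Round shaft, 12 mm in diameter from 8 mm (below it tapers) to 66 mm; collar 32 mm in diameter from 66 to 74; round grey handle 18 mm in diameter from 74 to 122. Grip it from above, fingertips just above the collar, which carries the push.
- stand_hole (a point): Mouth centre of the hole in the stand's top face; z up. The stand is a fixed wooden block 70 x 70 x 40 mm with one upright round hole, 16 mm in diameter, 30 mm deep, chamfered 3 mm. The drift's tip rests on the bottom of this hole at the start; at the end it must stand free there again.
- bore_mouth (a point): Centre of the bore in the top face of the camera pan base; z up. The base is fixed: an aluminium block 100 x 100 mm, top face 50 mm above the bench, on a foot plate 150 x 116 mm; upright bore 55 mm in diameter. A 12 mm spindle in the middle of the bore ends 4 mm below the top face.
- cup: The bearing cup, a steel ring already started in the bore: 54 mm outside, 38 mm inside diameter, 26 mm high, flat rim 8 mm wide (mean radius 23 mm). Origin: centre of its underside; z is its axis, up. At the start the underside is 8 to 10 mm below the base's top face and the cup tilts up to 0.03 rad any way. It stays where it is left. Tilted by 0.09 rad it is cocked and spoiled.
- cup_top (a point): Centre of the cup's open top, level with its rim; z as the cup's. Pushed slowly (15 mm/s or less) on the rim, the cup slides at 4 to 8 N, fast pushes cost far more. The pushed side sinks, the opposite one far less: the tilt changes 0.02 rad per mm. It bottoms on a hard hidden shoulder, rim then 3 to 12 mm above the base's face, differing each time: only a sharp rise of force tells.
Not all that is in view belongs to the job. Leave any green or pink look-alike of the drift alone.

How it is judged (in metres and radians):
On the way, in this order (a step that is already met when the one before it is completed fails the run):
1. the drift is lifted out of its stand (z of drift in the frame of stand_hole above 0.01 m), for 0.1 s.
2. the cup is home and square: the drift pushes it with more than 15 N and it does not move (contact force between drift and cup above 15 N and z of cup in the frame of bore_mouth below -0.0135 m and angle between cup's own z axis and vertical below 0.03 rad and linear speed of cup below 0.003 m/s and angular speed of cup below 0.1 rad/s), for 0.1 s.
At the end, for the whole second after the job is handed in: The cup sits square (within 0.03 rad) on its shoulder, its underside at least 13.5 mm below the base's top face, after a push of more than 15 N with the drift that no longer moved it; the drift stands released and at rest in the hole of its stand, its tip more than 26 mm below the mouth (z of cup in the frame of bore_mouth below -0.0135 m and angle between cup's own z axis and vertical below 0.03 rad and horizontal distance between drift and stand_hole below 0.008 m and z of drift in the frame of stand_hole below -0.026 m and angle between drift's own z axis and vertical below 0.25 rad and linear speed of drift below 0.01 m/s); the robot touches nothing.
It fails at once if the cup is cocked: tilted by more than 0.09 rad (angle between cup's own z axis and vertical above 0.09 rad).
It fails at once if the drift pushes the cup with more than 30 N (contact force between drift and cup above 30 N).
It fails at once if the gripper pushes the cup itself (contact force between any of the fingers, the arm and cup above 2 N).
It fails at once if another thing on the bench is moved by more than 20 mm (distance of any of lens, camera, screwdriver, spare_ring, grease, spanner, tape from where it was at the start of the episode above 0.02 m).
It also fails if it takes over 67 s, if anything falls off the work surface, if the arm or the gripper's body presses on something with over 40 N, if the wrist force passes 120 N, or if a joint passes its speed limit or range.

ROBOT

A 6-joint arm with a two-finger parallel gripper is mounted at the origin on the work surface. World frame = base frame: x ahead of the robot, y to its left, z up, the work surface at z = 0. Lengths are in mm, angles in rad, forces in N, time in s.
With the tool pointing down it reaches from about 275 to 750 mm from the base axis. Payload 10.2 kg.
Tool frame: the origin (TCP) lies midway between the tips of the shut fingers; the grasp point (between the pads) lies 19 mm behind it (ctrl.grip_depth is the distance from the TCP to the grasp point, in mm); y points along the fingers, x is the direction in which the jaws open and shut, and the axes are right-handed (so a half turn about y gives the same grasp; the last joint's range is limited). The gripper opens to 85 mm and grips with 20 to 120 N. Pads are 22 mm wide; open, the fingers measure 114 mm over their backs; the gripper's body (76 mm by 85 mm) begins 54 mm behind the grasp point. The pads swing forward as they close: fully open they stand 13 mm farther back than shut.
Start: joints at [0.907, 0.313, 1.498, -0, 1.331, -0.223], TCP at [224.011, 474.816, 231.294] pointing down, gripper open.
Joint ranges: [-2.94, 2.94], [-0.97, 2.17], [0.19, 2.56], [-1.23, 4.37], [0.02, 3.11], [-2.88, 2.88]. Speed limits (rad/s): [2.39, 2.39, 3.01, 3.14, 3.14, 3.14].

INTERFACE

Orientations are given as a unit quaternion [w, x, y, z].
In Python, from rig import ctrl gives the robot as it stands. The module is installed in compiled form; this text tells all that it offers.
- The arm moves only by the tool drive_tool, never from a script. Its arguments are lists of equal length, an entry for each row: "gripper": the closure, from 0 (fully open) to 1 (shut); "offset": the shift along the tool's x, y, z in m, a list of three; "turn": the turn about the tool's y in degrees. In form: {"gripper": [gripper, ...], "offset": [[tx, ty, tz], ...], "turn": [turn, ...]}. A call has 1 to 20 rows; each row shifts and turns the commanded pose from where the row before left it, along the tool's axes as they then stand; what a row does not reach is not made up. A row lasts 1/12 s, in which the tool goes at most 41.7 mm and 7.16 degrees, less where a joint would pass 70% of its speed; a pose out of reach is approached as far as the arm can. A call is refused whole if a number of a shift passes 0.0417 or a number of a turn 7.16, either way. A call with a gripper value outside its range is refused whole. The fingers move at their own pace and stop on an object; "force" is the grip in N (left out, the last holds). Time passes only in rows, so rows that do not move let the fingers close. It gives the time, the measured TCP pose, the force and the opening at its end, in the units of the state.
- ctrl.sense(): the state, without advancing time (a new reading comes with each control period).
- ctrl.capture(name): name is "scene" or "top" or "wrist"; returns (picture, depth): 480x640x3 uint8, red, green, blue; 480x640 float32, mm along the optical axis (not along the pixel's ray), 0 where there is no reading.
- ctrl.camera_params(name): a dict with "fovy" (degrees; the focal length in pixels is half the picture's height over the tangent of half this angle, whatever the lens; pixels are square), "cx", "cy" (the principal point, pixels), "view" (4x4, takes a point from world to camera coordinates); the wrist camera has in their place "tool_from_camera" (4x4, takes a point from camera to tool coordinates, whose origin is the TCP and whose axes are the tool frame's). Camera axes: x right, y down, z forward; pixel columns grow to the right and rows downward; lengths in mm; the calibration is good to about 2 mm. The wrist camera is an equidistant fisheye: a pixel r from the principal point sees the ray r / f radians off the axis. A picture is of the moment at which its call begins: read the wrist's pose just before it. camera_params takes no time and is no camera call.
- ctrl.finish_job(): hands the job in, once; it reports no verdict.
Trained networks look in the newest picture that a camera, given by its name, has taken for a name from the list of things; names that differ only in an ending like _2 or _b are one class to them, and where a whole thing is asked for, a point or a joint stands for the part that bears it (a point fixed in the world has none). Each returns a list of dicts, best first, with "score" (0 to 1); they miss things now and then, are a little off and sometimes report something else, mostly with a low value. They report only what shows in the picture. A call takes as long as a camera call. They do not tell look-alikes from the thing itself.
- ctrl.boxes_of(camera, query): "centre" ([x, y, z] in mm, in the coordinates of the camera as it stood for that picture, good to about 4 mm: the middle of the surface that is visible of it).
- ctrl.regions_of(camera, query): "mask" (480x640 bool, what is visible of it).
- ctrl.pinpoint(camera, query): "centre" ([x, y, z] in mm, in the coordinates of the camera as it stood for that picture, good to about 4 mm: a listed point, or the origin of a listed thing).
The state is a dict: "time_s": time; "joints": joint angles; "dq": joint speeds; "tau": joint torques, N m; "eef_pos": TCP position; "ee_rot": TCP orientation; "force": force on the tool from outside, world axes, zero at the start; "wrist_torque": the same for the moment, N m; "grip_width": opening from 0.0 (shut) to 1.0 (fully open).
Only numpy, scipy, OpenCV 4.12 (cv2) and the standard library are available. Lean on these libraries where they do the work, as an engineer would, in place of code of your own. Each camera call takes 0.05 s, during which the arm holds its last target.

## Working session

There is one attempt and no reset: what is moved stays moved. The work goes in short steps, Python scripts to look and compute and a tool call to move; the robot and the scene stay as the last step left them, time stands still between calls to the robot, and variables do not carry over. Pictures are saved under pics/ and viewed, and the job is handed in when it is done.

Besides the shell and the picture viewer there is one more tool, called as name(argument=value, ...), one argument or row to a line, values as JSON. drive_tool: Moves the arm, as the interface text tells. Its arguments: {"type":"object","properties":{"gripper":{"type":"array","items":{"type":"number"}},"offset":{"type":"array","items":{"type":"array","items":{"type":"number"}}},"turn":{"type":"array","items":{"type":"number"}},"force":{"type":"number"}},"required":["gripper","offset","turn"]}

```bash
mkdir -p pics; cat > h.py <<'E'
import numpy as np, cv2
from rig import ctrl
from scipy.spatial.transform import Rotation as R
def rot(q): return R.from_quat([q[1],q[2],q[3],q[0]]).as_matrix()
def cam(name):
    p=ctrl.camera_params(name); f=240/np.tan(np.radians(p['fovy'])/2); return p,f
def towf(name,st=None):
    p,f=cam(name)
    if name=='wrist':
        T=np.array(p['tool_from_camera']); W=np.eye(4); W[:3,:3]=rot(st['ee_rot']); W[:3,3]=st['eef_pos']; return W@T
    return np.linalg.inv(np.array(p['view']))
def w(name,pt,st=None):
    return (towf(name,st)@np.r_[pt,1])[:3]
def cloud(name,depth):
    p,f=cam(name); v,u=np.mgrid[:480,:640]
    P=np.stack([(u-p['cx'])/f*depth,(v-p['cy'])/f*depth,depth,np.ones_like(depth)],-1)
    return (P@towf(name).T)[...,:3]
def save(n,im): cv2.imwrite('pics/'+n,im[...,::-1])
E
python3 - <<'E'
from h import *
s=ctrl.sense(); print(s)
for n in ('scene','top'):
    im,d=ctrl.capture(n); save(n+'0.png',im); np.savez('/tmp/'+n,im=im,d=d)
    for q in ('drift','stand_hole','bore_mouth','cup','cup_top'):
        print(n,q,[(round(x['score'],2),w(n,x['centre']).round(1)) for x in ctrl.pinpoint(n,q)])
    print(cam(n))
print(ctrl.sense()['time_s'])
E
```

```text
{'time_s': 0.0, 'joints': array([ 9.06611120e-01,  3.13478250e-01,  1.49841958e+00, -2.46348144e-05,
        1.33098594e+00, -2.23381930e-01]), 'dq': array([ 6.80901139e-05,  5.13300220e-05,  5.92385846e-04,  3.35971968e-04,
        4.50024184e-04, -2.63787235e-04]), 'tau': array([ 4.72365373e-04, -4.12267435e+01, -2.59746462e+01, -1.54881145e-04,
        4.06781139e-03, -2.21486846e-05]), 'eef_pos': array([223.85140547, 474.61126153, 230.72720568]), 'ee_rot': array([-0.59705351,  0.5973753 ,  0.37816849, -0.37902302]), 'force': array([ 0.19373035, -0.19937474,  0.26450622]), 'wrist_torque': array([-0.00221966,  0.00202021, -0.01387716]), 'grip_width': 1.0037711719747557}
scene drift [(0.86, array([512.3, 157.4,  12.8])), (0.86, array([463. , 256. ,  -5.8])), (0.85, array([4.105e+02, 1.869e+02, 4.000e-01])), (0.7, array([535.4, 257.5,  -3. ]))]
scene stand_hole [(0.84, array([510.6, 160.9,  37.1]))]
scene bore_mouth [(0.91, array([ 566.8, -118.5,   51.4]))]
scene cup [(0.75, array([ 566.2, -122.2,   40.6])), (0.68, array([ 563.5, -120.5,   69.5]))]
scene cup_top [(0.76, array([ 564.2
[... 614 characters left out ...]
4e+02, 2.000e-01]))]
top stand_hole [(0.94, array([509.7, 159.3,  38.3]))]
top bore_mouth [(0.82, array([ 565.9, -121.6,   47.6]))]
top cup [(0.85, array([ 560.6, -116.9,   40.6]))]
top cup_top [(0.7, array([ 568.6, -115.6,   65.5]))]
({'fovy': 46.70910130718778, 'cx': 320.8998392575509, 'cy': 238.94350006876914, 'view': array([[ 1.18323873e-03, -9.99957492e-01,  9.14402747e-03,
         1.58969656e+01],
       [-9.96920909e-01, -1.89648294e-03, -7.83907197e-02,
         5.01025438e+02],
       [ 7.84047290e-02, -9.02311724e-03, -9.96880776e-01,
         9.20513549e+02],
       [ 0.00000000e+00,  0.00000000e+00,  0.00000000e+00,
         1.00000000e+00]])}, np.float64(555.8165061865586))
0.6
```

View pics/scene0.png

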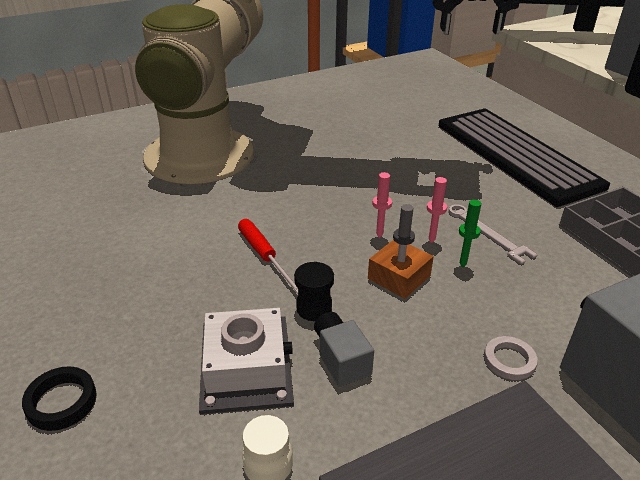

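View pics/top0.png

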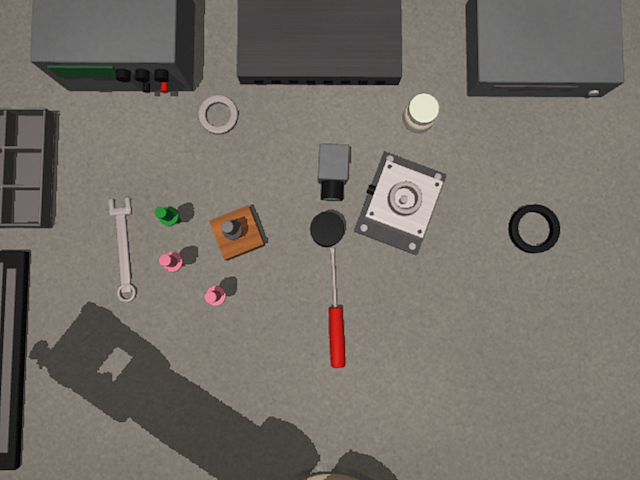

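```bash
python3 - <<'E'
from h import *
from scipy.optimize import least_squares
s=ctrl.sense(); print(rot(s['ee_rot']).round(3))
def circ(P):
    f=lambda p: np.hypot(P[:,0]-p[0],P[:,1]-p[1])-p[2]
    r=least_squares(f,[*P[:,:2].mean(0),10],loss='soft_l1'); return r.x,r.cost/len(P)
for n in ('scene','top'):
    d=np.load('/tmp/%s.npz'%n); im=d['im']; C=cloud(n,d['d'])
    ok=d['d']>0
    near=lambda c,r:ok&(np.hypot(C[...,0]-c[0],C[...,1]-c[1])<r)
    print(n,'bench',np.median(C[near((450,0),30)][:,2]))
    m=near((510,159),14)
    P=C[m]; 
    for a,b in ((20,70),(70,90),(88,122),(122,145)):
        Q=P[(P[:,2]>a)&(P[:,2]<b)]
        print('drift',a,len(Q), Q.mean(0) if len(Q) else '', np.percentile(Q[:,2],[5,50,95]) if len(Q) else '', circ(Q) if len(Q)>15 else '')
    m=near((510,159),45)&(C[...,2]>30)&(C[...,2]<50); Q=C[m]; print('stand top',np.median(Q[:,2]),cv2.minAreaRect(Q[:,:2].astype(np.float32)))
    m=near((566,-118),60)&(abs(C[...,2]-50)<4); Q=C[m]; print('base top',np.median(Q[:,2]),cv2.minAreaRect(Q[:,:2].astype(np.float32)))
    m=near((566,-118),32)&(C[...,2]>58); Q=C[m]
    for i in range(4):
        A=np.c_[Q[:,:2]-[566,-118],np.ones(len(Q))]; c=np.linalg.lstsq(A,Q[:,2],rcond=None)[0]; e=abs(A@c-Q[:,2]); Q=Q[e<max(1.5,2*np.median(e))]
    print('rim',len(Q),'slopes',c, 'bbox',Q.min(0),Q.max(0),'mid',(np.percentile(Q,1,axis=0)+np.percentile(Q,99,axis=0))/2, e.mean())
    (x,y),r=cv2.minEnclosingCircle(Q[:,:2].astype(np.float32)); print('enc',x,y,r)
    for nm in ((500,30),):
        m=ok&(C[...,2]>90)&(C[...,0]>300)&(C[...,0]<750); print('tall', len(C[m]))
    for c in ((520,-5),(590,-20),(500,0)):
        Q=C[near(c,25)]; print(c,Q[:,2].max() if len(Q) else '')
E
```

```text
[[ 0.427 -0.    -0.904]
 [ 0.904 -0.     0.427]
 [-0.    -1.    -0.   ]]
scene bench -0.12463633496861348
drift 20 218 [513.22092463 156.64106484  46.34443377] [35.1252372  41.68145883 64.69527066] (array([508.51874023, 160.43460389,   9.42499107]), np.float64(1.092902140350102))
drift 70 109 [514.78184231 155.71623288  84.65064696] [82.36726798 83.92059377 89.13637574] (array([509.11692981, 159.79470184,  11.68135607]), np.float64(0.715161114948322))
drift 88 234 [516.94290063 153.67846441 105.20968449] [ 89.34396917 104.98287829 120.38937899] (array([511.87383811, 157.55022828,   8.40147807]), np.float64(0.314889311544071))
drift 122 134 [514.28015223 155.73411759 129.20892088] [122.60356331 130.60126731 132.79537951] (array([512.88459931, 156.93255439,   7.00642701]), np.float64(0.7838885207883142))
stand top 39.36154280400342 ((512.1116943359375, 156.96922302246094), (71.51799011230469, 73.47412109375), 22.55071449279785)
base top 49.51032464963555 ((565.9094848632812, -120.16214752197266), (100.36106872558594, 104.1221694946289), 69.1856689453125)
rim 485 slopes [-1.44263551e-03
[... 1010 characters left out ...]
368387, 157.60935892,   6.43674279]), np.float64(1.097744926462325))
stand top 39.882518423926 ((511.6207275390625, 158.60617065429688), (70.30766296386719, 70.35844421386719), 21.933496475219727)
base top 49.85982379050654 ((566.3281860351562, -119.44893646240234), (100.31851196289062, 100.951416015625), 69.21619415283203)
rim 285 slopes [-5.83856362e-03 -8.61122608e-04  6.72318019e+01] bbox [ 539.62176814 -144.90722445   65.65383231] [592.00957543 -92.88126217  68.73176346] mid [ 566.40544154 -118.7803446    67.18638276] 0.6350151813895928
enc 566.2443237304688 -119.1827163696289 26.825836181640625
tall 873
(520, -5) 73.32414723925444
(590, -20) 55.08502113376164
(500, 0) 73.09009568926342
```

drive_tool(
  gripper=[0, 0, 0, 0, 0, 0, 0, 0, 0, 0, 0, 0, 0, 0],
  offset=[
    [-0.0117, 0, -0.0282],
    [-0.0117, 0, -0.0282],
    [-0.0117, 0, -0.0282],
    [-0.0117, 0, -0.0282],
    [-0.0117, 0, -0.0282],
    [-0.0117, 0, -0.0282],
    [-0.0117, 0, -0.0282],
    [-0.0117, 0, -0.0282],
    [-0.0117, 0, -0.0282],
    [-0.0117, 0, -0.0282],
    [-0.0117, 0, -0.0282],
    [-0.0117, 0, -0.0282],
    [-0.0117, 0, -0.0282],
    [-0.0117, 0, -0.0282],
  ],
  turn=[0, 0, 0, 0, 0, 0, 0, 0, 0, 0, 0, 0, 0, 0],
  force=100,
)

```text
time_s: 1.77
eef_pos: [512.0, 156.9, 231.4]
ee_rot: [-0.597, 0.597, 0.379, -0.379]
force: [0.2, 1.0, 0.6]
grip_width: 0.997
```

```bash
python3 - <<'E'
from h import *
s=ctrl.sense(); print(s['eef_pos'],s['joints'])
im,d=ctrl.capture('wrist'); save('w1.png',im)
for q in ('drift','stand_hole'):
    print(q,[(round(x['score'],2),w('wrist',x['centre'],s).round(1)) for x in ctrl.pinpoint('wrist',q)])
p,f=cam('wrist'); print(p)
# handle top from depth
v,u=np.mgrid[:480,:640]; dx=u-p['cx'];dy=v-p['cy'];r=np.hypot(dx,dy)+1e-9;t=r/f
P=np.stack([np.tan(t)*dx/r*d,np.tan(t)*dy/r*d,d,np.ones_like(d)],-1)@towf('wrist',s).T
P=P[...,:3]; ok=(d>0)&(t<1.4)&(np.hypot(P[...,0]-511,P[...,1]-158)<30)
for a,b in ((127,137),(90,120),(81,88),(37,43)):
    Q=P[ok&(P[...,2]>a)&(P[...,2]<b)]; print(a,len(Q))
    if len(Q)>10: print(Q.mean(0),Q.min(0),Q.max(0))
E
```

```text
[512.03621986 156.91229999 231.35786595] [ 7.84278732e-02  3.36024401e-01  1.46583450e+00  5.31676906e-05
  1.33961538e+00 -1.05142821e+00]
drift [(0.97, array([508.6, 156.4,  13. ])), (0.91, array([481.7, 270.9,  25.4])), (0.79, array([415.1, 250.8,  23. ])), (0.58, array([395.4, 173.7,  30.3]))]
stand_hole [(0.64, array([513. , 157.7,  43.5]))]
{'fovy': 65.70646984690485, 'cx': 318.78549499578406, 'cy': 243.8127167252328, 'tool_from_camera': array([[ 9.99998315e-01, -6.14524791e-04,  1.72981422e-03,
         3.95866449e-01],
       [-1.83526834e-03, -3.13583390e-01,  9.49558892e-01,
        -1.42769324e+02],
       [-4.10864723e-05, -9.49560467e-01, -3.13583989e-01,
         8.06195390e+01],
       [ 0.00000000e+00,  0.00000000e+00,  0.00000000e+00,
         1.00000000e+00]])}
127 468
[523.71350109 143.06388858 129.57771006] [515.20797607 133.94605151 127.03592726] [533.59526009 151.34073252 132.27179019]
90 472
[515.97352962 150.17605423 105.84642955] [510.25049354 137.67446049  90.00178426] [527.81080773 157.63379082 119.9767455 ]
81 581
[513.33746114 154.01031695  83.92006461] [502.14673522 134.84457356  81.01184571] [532.91211401 165.84575713  87.99524147]
37 2212
[505.3668935  162.17299046  40.10379498] [481.0428111  128.25136103  37.04546688] [540.71841253 187.82648943  42.98470665]
```

View pics/w1.png

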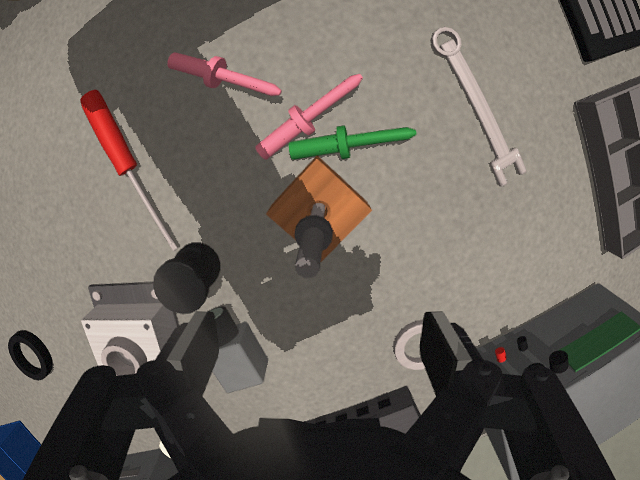

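```bash
cat >> h.py <<'E'
def wcloud(d,s):
    p,f=cam('wrist'); v,u=np.mgrid[:480,:640]; dx=u-p['cx'];dy=v-p['cy'];r=np.hypot(dx,dy)+1e-9;t=r/f
    P=np.stack([np.tan(t)*dx/r*d,np.tan(t)*dy/r*d,d,np.ones_like(d)],-1)@towf('wrist',s).T
    return P[...,:3], (d>0)&(t<1.4)
E
python3 - <<'E'
from h import *
s=ctrl.sense(); print(s['eef_pos'],s['time_s'])
im,d=ctrl.capture('wrist'); P,ok=wcloud(d,s)
m=ok&(np.hypot(P[...,0]-511,P[...,1]-158)<60)
Q=P[m&(abs(P[...,2]-40)<3)]; print('stand',cv2.minAreaRect(Q[:,:2].astype(np.float32)))
for z in range(45,135,8):
    Q=P[m&(abs(P[...,2]-z)<4)]; print(z,len(Q),np.median(Q,axis=0))
im,d=ctrl.capture('scene'); save('s1.png',im); C=cloud('scene',d)
m=(d>0)&(np.hypot(C[...,0]-511,C[...,1]-158)<30)
for z in range(45,135,8):
    Q=C[m&(abs(C[...,2]-z)<4)]; print(z,len(Q),np.median(Q,axis=0))
E
```

```text
[511.98440838 156.87084346 230.91077726] 1.9167
stand ((510.8145751953125, 158.28683471679688), (70.9391098022461, 70.85798645019531), 22.315465927124023)
45 602 [504.03824311 167.47555165  41.29319673]
53 35 [509.54558328 158.28979642  52.18195394]
61 0 [nan nan nan]
69 0 [nan nan nan]
77 99 [510.74668642 152.72882179  80.13562745]
85 594 [511.14689111 156.15702951  84.04023205]
93 116 [513.07771509 153.55166876  93.23890716]
101 108 [513.78863379 151.6870741  100.99061119]
109 126 [515.23748214 151.26034291 108.79982989]
117 145 [516.30456175 149.92641748 116.90947683]
125 245 [521.46290668 143.38100668 127.58668643]
133 325 [522.88930784 143.91873571 130.04419954]
45 72 [517.03404228 152.36259996  41.55974829]
53 28 [518.43923317 150.15834734  53.55174267]
61 13 [520.6765496  148.58243203  59.16744334]
69 9 [529.414576   140.61602027  72.14552289]
77 126 [528.01096839 141.02327254  78.81762192]
85 119 [524.22844836 145.81796161  82.90490294]
93 49 [526.65640264 142.06395628  93.3711107 ]
101 50 [528.29532609 141.75307965 101.21266875]
109 45 [529.56227827 138.62577082 109.10829834]
117 52 [530.80822117 139.32427143 116.67130061]
125 77 [529.48483674 139.87958363 127.1729748 ]
133 44 [523.6941458  144.80809741 129.88543923]
  return _methods._mean(a, axis=axis, dtype=dtype,
  ret = um.true_divide(
```

View pics/s1.png

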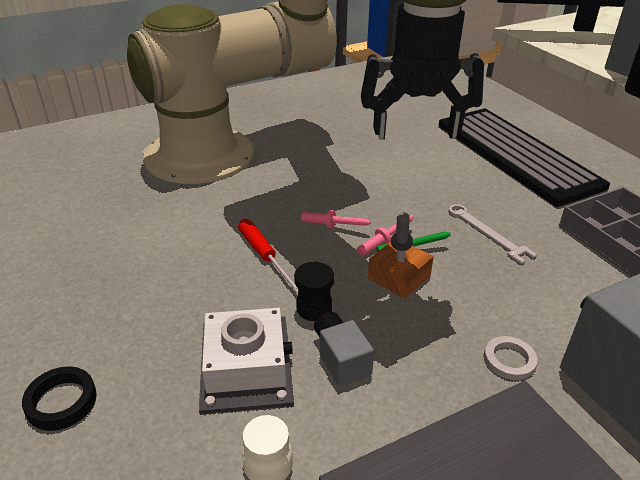

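```bash
python3 - <<'E'
from h import *
from scipy.optimize import least_squares
s=ctrl.sense(); out=[]
im,d=ctrl.capture('wrist'); P,ok=wcloud(d,s); save('w2.png',im)
im2,d2=ctrl.capture('top'); C2=cloud('top',d2); save('t2.png',im2)
im3,d3=ctrl.capture('scene'); C3=cloud('scene',d3)
for n,C,o in (('wrist',P,ok),('top',C2,d2>0),('scene',C3,d3>0)):
    Q=C[o&(np.hypot(C[...,0]-516,C[...,1]-152)<26)&(C[...,2]>90)&(C[...,2]<126)]
    def f(p):
        ax=np.array([p[2],p[3],1]);ax/=np.linalg.norm(ax)
        v=Q-np.array([p[0],p[1],100]); return np.linalg.norm(np.cross(v,ax),axis=1)-9
    r=least_squares(f,[515,152,.1,-.1],loss='soft_l1'); print(n,len(Q),r.x,r.cost/len(Q), np.degrees(np.arctan2(r.x[3],r.x[2])),np.hypot(*r.x[2:]))
    # lookalike heights within 70mm
    m=o&(np.hypot(C[...,0]-511,C[...,1]-158)<75)&(np.hypot(C[...,0]-511,C[...,1]-158)>48)
    print('neigh max z',np.percentile(C[m][:,2],[50,99,100]))
print(ctrl.sense()['time_s'])
E
```

```text
wrist 570 [ 5.20903978e+02  1.46709133e+02  1.41238076e-01 -1.59245000e-01] 0.0636270781064988 -48.42943896500867 0.21285479521159012
neigh max z [298.5447733  336.66572326 340.53831652]
top 2 [515.00122834 151.99539029   0.6613036   -1.12857527] 4.8944071018297564e-11 -59.63126620030888 1.3080537432441097
neigh max z [517.95884829 544.52957509 546.96032844]
scene 223 [521.24686414 146.56317456   0.8551738   -0.62841636] 1.9141923231529383 -36.309953045785015 1.0612395357815754
neigh max z [ 19.92231427 348.41635846 349.58640562]
2.1667
```

View pics/t2.png

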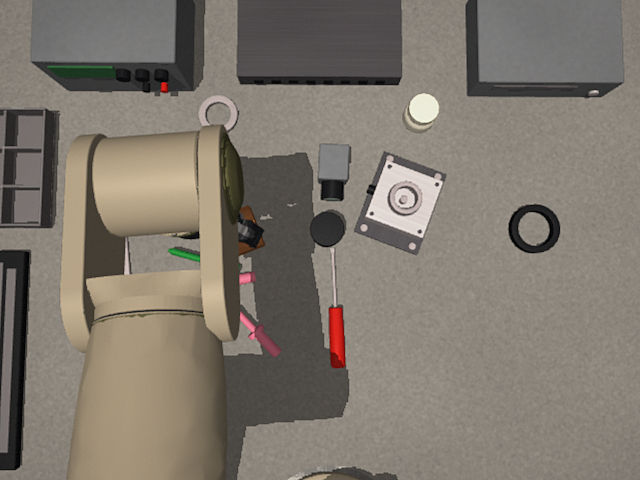

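drive_tool(
  gripper=[0, 0, 0, 0, 0, 0, 0, 0, 0, 0, 0],
  offset=[
    [0, 0.006, 0],
    [0, 0.006, 0],
    [0, 0.006, 0],
    [0, 0.006, 0],
    [0, 0.006, 0],
    [0, 0.006, 0],
    [0, 0.006, 0],
    [0, 0.006, 0],
    [0, 0.006, 0],
    [0, 0.006, 0],
    [0, 0, 0],
  ],
  turn=[-6.7, -6.7, -6.7, -6.7, -6.7, -6.7, -6.7, -6.7, -6.7, -6.7, 0],
)

```text
time_s: 3.08
eef_pos: [510.3, 158.9, 170.5]
ee_rot: [0.288, -0.287, -0.646, 0.646]
force: [-0.3, -0.2, 0.1]
grip_width: 0.998
```

```bash
python3 - <<'E'
from h import *
s=ctrl.sense(); Rm=rot(s['ee_rot']); print(s['eef_pos'],Rm.round(3),s['joints'].round(2))
print(Rm.T@(np.array([511,158.2,87])-s['eef_pos']))
E
```

```text
[510.32278383 158.86367805 170.45895187] [[-0.67  -0.002 -0.743]
 [ 0.743 -0.    -0.67 ]
 [ 0.001 -1.     0.001]] [ 0.08  0.39  1.56  0.    1.2  -2.22]
[-1.03196079 83.45778778 -0.16868139]
```

drive_tool(
  gripper=[0, 0, 0, 0, 0],
  offset=[
    [-0.001, 0.0205, 0],
    [0, 0.0205, 0],
    [0, 0.0205, 0],
    [0, 0.0205, 0],
    [0, 0.001, 0],
  ],
  turn=[0, 0, 0, 0, 0],
)

```text
time_s: 3.5
eef_pos: [509.9, 157.8, 85.5]
ee_rot: [0.292, -0.288, -0.644, 0.646]
force: [-0.9, 0.2, 0.0]
grip_width: 1.001
```

```bash
python3 - <<'E'
from h import *
s=ctrl.sense(); print(s['eef_pos'],s['force'])
im,d=ctrl.capture('wrist'); save('w3.png',im)
im,d=ctrl.capture('scene'); save('s3.png',cv2.resize(im[150:330,280:520],None,fx=3,fy=3))
E
```

```text
[509.93878152 157.76746205  85.52550457] [-0.94203541  0.18461543  0.00302245]
```

View pics/w3.png

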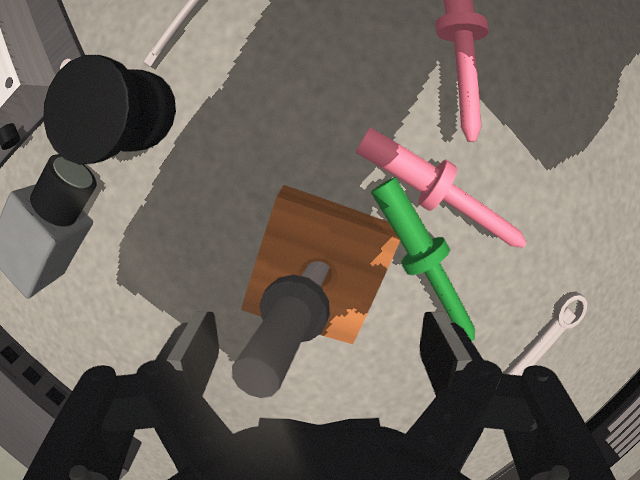

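View pics/s3.png

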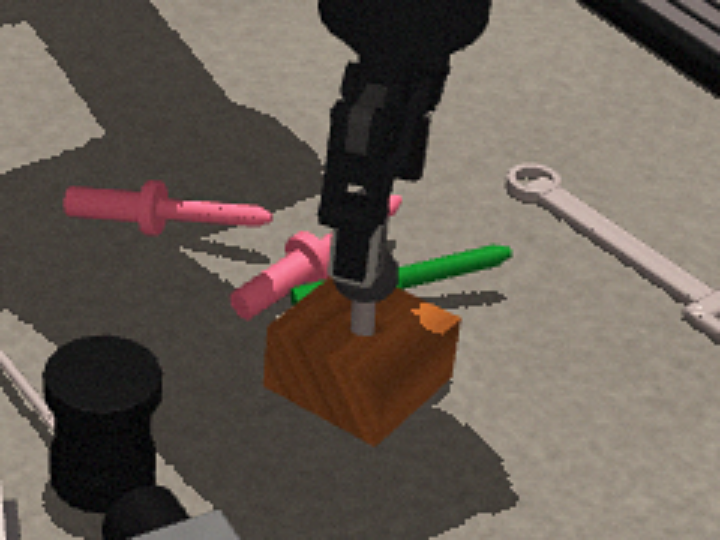

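drive_tool(
  gripper=[0.3, 0.5, 0.6, 0.7, 0.8, 1, 1, 1, 1, 1],
  offset=[
    [0, 0, 0],
    [0, 0, 0],
    [0, 0, 0],
    [0, 0, 0],
    [0, 0, 0],
    [0, 0, 0],
    [0, 0, 0],
    [0, 0, 0],
    [0, 0, 0],
    [0, 0, 0],
  ],
  turn=[0, 0, 0, 0, 0, 0, 0, 0, 0, 0],
  force=100,
)

```text
time_s: 4.43
eef_pos: [511.7, 157.9, 88.8]
ee_rot: [-0.289, 0.289, 0.646, -0.645]
force: [-1.3, 2.0, 5.1]
grip_width: 0.191
```

```bash
python3 - <<'E'
from h import *
s=ctrl.sense(); print(s['eef_pos'],s['force'],s['grip_width'])
im,d=ctrl.capture('wrist'); save('w4.png',im)
im,d=ctrl.capture('scene'); save('s4.png',cv2.resize(im[150:330,280:520],None,fx=3,fy=3))
E
```

```text
[511.74146878 157.89226248  88.81901594] [-1.30521448  1.99857364  5.13235147] 0.19123106215753352
```

View pics/w4.png

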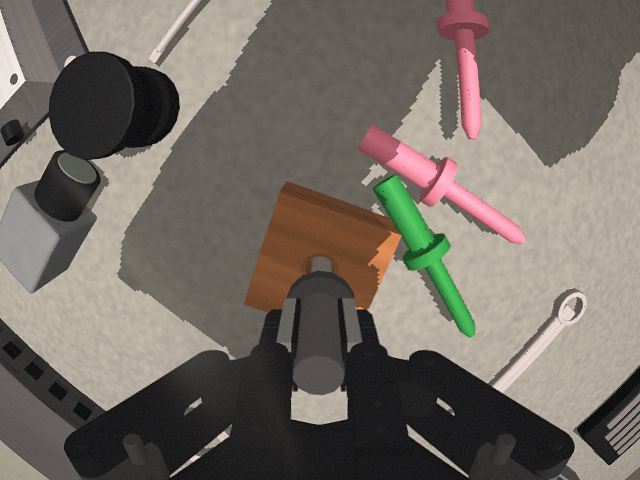

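View pics/s4.png

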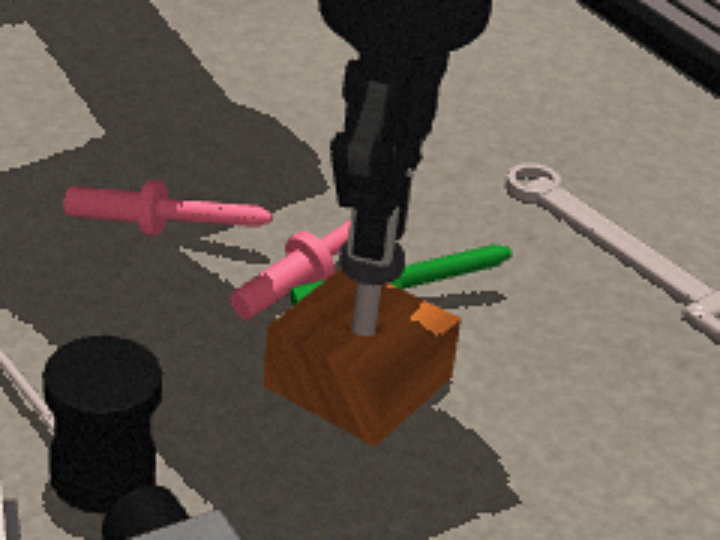

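drive_tool(
  gripper=[1, 1, 1, 1, 1, 1, 1],
  offset=[
    [0, -0.008, 0],
    [0, -0.014, 0],
    [0, -0.018, 0],
    [0, -0.018, 0],
    [0, -0.018, 0],
    [0, -0.014, 0],
    [0, 0, 0],
  ],
  turn=[0, 0, 0, 0, 0, 0, 0],
)

```text
time_s: 5.12
eef_pos: [512.9, 157.5, 181.3]
ee_rot: [-0.287, 0.291, 0.646, -0.645]
force: [0.8, 0.1, -1.2]
grip_width: 0.184
```

```bash
python3 - <<'E'
from h import *
s=ctrl.sense(); Rm=rot(s['ee_rot']); print(s['eef_pos'],s['force'],s['joints'].round(2))
im,d=ctrl.capture('wrist'); save('w5.png',im)
im,d=ctrl.capture('scene'); save('s5.png',cv2.resize(im[100:330,280:520],None,fx=2.5,fy=2.5)); 
print([(round(x['score'],2),w('scene',x['centre']).round(1)) for x in ctrl.pinpoint('scene','drift')])
C=cloud('scene',d)
from scipy.optimize import least_squares
E0=s['eef_pos']
m=(d>0)&(np.hypot(C[...,0]-E0[0],C[...,1]-E0[1])<20)&(C[...,2]>E0[2]-85)&(C[...,2]<E0[2]-2)
Q=C[m]; print(len(Q), Q[:,2].min(),Q[:,2].max())
for z in np.arange(E0[2]-84,E0[2],6):
    q=Q[abs(Q[:,2]-z)<3]; print(round(z),len(q),q.mean(0).round(1) if len(q) else '')
S=Q[(Q[:,2]<E0[2]-17)&(Q[:,2]>E0[2]-66)]
def f(p):
    ax=np.array([p[2],p[3],1]);ax/=np.linalg.norm(ax); v=S-np.array([p[0],p[1],E0[2]-75]); return np.linalg.norm(np.cross(v,ax),axis=1)-6
r=least_squares(f,[E0[0],E0[1],0,0],loss='soft_l1'); print(r.x,r.cost/len(S),'tip minus tcp',r.x[:2]-E0[:2])
E
```

```text
[512.94867161 157.53410023 181.28892682] [ 0.81644048  0.0644458  -1.22882755] [ 0.08  0.38  1.54 -0.    1.22 -2.22]
[(0.93, array([394.4, 170.1,  28. ])), (0.72, array([417.5, 248. ,  20.8])), (0.71, array([485.2, 272.8,  22. ])), (0.6, array([511.6, 160.8, 103.2]))]
471 101.17391903370617 179.04957102898396
97 0 
103 10 [513.7 156.4 103.2]
109 24 [514.7 155.2 109.1]
115 32 [514.8 155.5 115.2]
121 25 [515.1 154.9 121.4]
127 31 [515.4 154.9 127.3]
133 29 [514.9 155.2 133. ]
139 30 [515.7 155.  139.1]
145 34 [514.8 155.1 145.5]
151 28 [515.6 154.8 151.4]
157 25 [515.5 155.1 156.8]
163 5 [516.8 146.4 165.8]
169 92 [521.7 151.  169.5]
175 104 [518.6 154.2 173.8]
[5.11534212e+02 1.57789114e+02 2.97694606e-03 1.68018777e-03] 0.3148068510837521 tip minus tcp [-1.41445919  0.25501348]
```

View pics/w5.png

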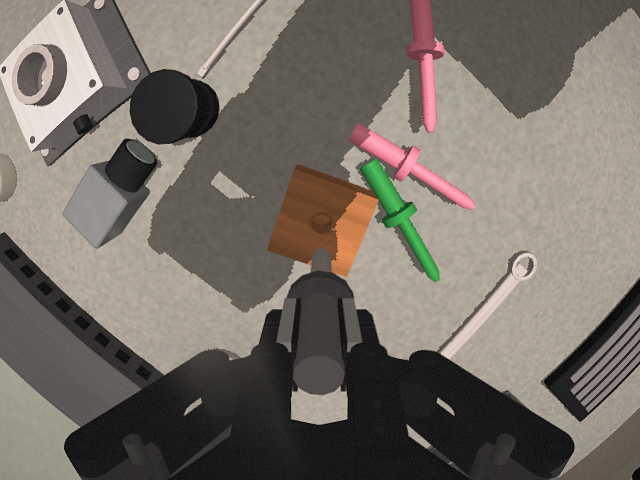

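View pics/s5.png

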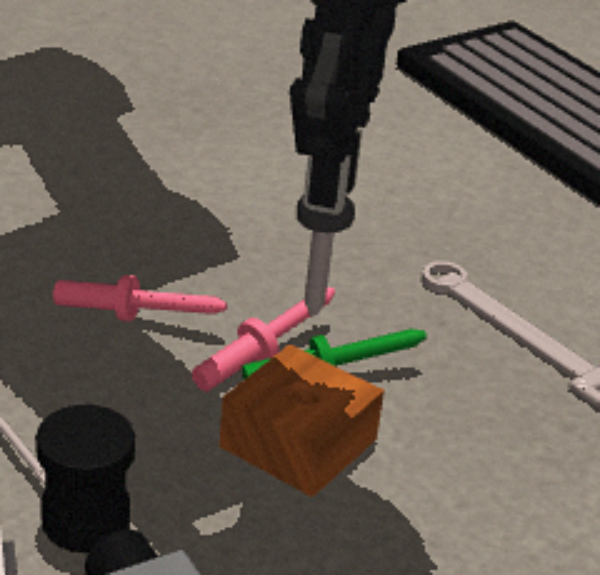

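```bash
python3 - <<'E'
from h import *
s=ctrl.sense(); Rm=rot(s['ee_rot']); 
for n,c in (('scene',(567,-120.4)),('top',(566.3,-119.0))):
    d=np.load('/tmp/%s.npz'%n); C=cloud(n,d['d'])
    r=np.hypot(C[...,0]-c[0],C[...,1]-c[1]); Q=C[(r>19)&(r<26.5)&(C[...,2]>60)]
    A=np.c_[Q[:,:2]-c,np.ones(len(Q))]; Q0=len(Q)
    wgt=np.ones(len(Q))
    for i in range(10):
        k=np.linalg.lstsq(A*wgt[:,None],Q[:,2]*wgt,rcond=None)[0]; e=A@k-Q[:,2]; wgt=1/np.sqrt(1+(e/.7)**2)
    print(n,Q0,k,np.std(e))
    a=np.degrees(np.arctan2(Q[:,1]-c[1],Q[:,0]-c[0]))
    print([ (b,round(np.median(Q[(a>=b)&(a<b+45)][:,2]),2)) for b in range(-180,180,45)])
print((Rm.T@(np.array([567.7,-120.2,s['eef_pos'][2]])-s['eef_pos'])).round(1), Rm.round(3))
E
```

```text
scene 655 [-1.53714506e-03  1.42723428e-03  6.67706369e+01] 2.080812599887095
[(-180, np.float64(66.55)), (-135, np.float64(66.8)), (-90, np.float64(66.58)), (-45, np.float64(66.36)), (0, np.float64(66.5)), (45, np.float64(66.98)), (90, np.float64(66.17)), (135, np.float64(66.25))]
top 424 [-9.71252245e-03 -2.45504982e-03  6.73233663e+01] 1.8090155594773083
[(-180, np.float64(67.42)), (-135, np.float64(67.41)), (-90, np.float64(67.24)), (-45, np.float64(66.93)), (0, np.float64(67.11)), (45, np.float64(67.3)), (90, np.float64(67.32)), (135, np.float64(67.24))]
[-244.6   -0.   142.8] [[-0.666 -0.001 -0.746]
 [ 0.746 -0.    -0.666]
 [ 0.001 -1.     0.001]]
```

drive_tool(
  gripper=[1, 1, 1, 1, 1, 1, 1, 1, 1, 1, 1],
  offset=[
    [-0.0244, 0, 0.0166],
    [-0.0244, 0, 0.0166],
    [-0.0244, 0, 0.0166],
    [-0.0244, 0, 0.0166],
    [-0.0244, 0, 0.0166],
    [-0.0244, 0, 0.0166],
    [-0.0244, 0, 0.0166],
    [-0.0244, 0, 0.0166],
    [-0.0244, 0, 0.0166],
    [-0.0244, 0, 0.0166],
    [0, 0.015, 0],
  ],
  turn=[0, 0, 0, 0, 0, 0, 0, 0, 0, 0, 0],
)

```text
time_s: 6.18
eef_pos: [551.4, -140.2, 164.0]
ee_rot: [0.289, -0.292, -0.644, 0.645]
force: [0.8, -0.1, -0.8]
grip_width: 0.193
```

```bash
cat > tip.py <<'E'
from h import *
from scipy.optimize import least_squares
s=ctrl.sense(); Rm=rot(s['ee_rot']); E0=s['eef_pos']; print('tcp',E0,'F',s['force'],'q',s['joints'].round(2),s['time_s'])
import sys
im,d=ctrl.capture('scene'); save(sys.argv[1],cv2.resize(im[190:420,180:400],None,fx=2.5,fy=2.5))
C=cloud('scene',d)
m=(d>0)&(np.hypot(C[...,0]-E0[0],C[...,1]-E0[1])<12)&(C[...,2]>E0[2]-64)&(C[...,2]<E0[2]-17)
S=C[m]
def f(p):
    ax=np.array([p[2],p[3],1]);ax/=np.linalg.norm(ax); v=S-np.array([p[0],p[1],E0[2]-75]); return np.linalg.norm(np.cross(v,ax),axis=1)-6
r=least_squares(f,[E0[0],E0[1],0,0],loss='soft_l1'); print('tip',len(S),r.x,r.cost/len(S),'tip-tcp',r.x[:2]-E0[:2])
c=(567,-120.4)
rr=np.hypot(C[...,0]-c[0],C[...,1]-c[1])
m=(d>0)&(rr<30)&(C[...,2]>52)&(C[...,2]<70)&(np.hypot(C[...,0]-E0[0],C[...,1]-E0[1])>10)
Q=C[m]; zt=np.percentile(Q[:,2],60); print('rim z ~',zt)
ann=Q[np.hypot(*(Q[:,:2]-c).T)<26.5]; ann=ann[np.hypot(*(ann[:,:2]-c).T)>19.5]
A=np.c_[ann[:,:2]-c,np.ones(len(ann))]; wg=np.ones(len(ann))
for i in range(15):
    k=np.linalg.lstsq(A*wg[:,None],ann[:,2]*wg,rcond=None)[0]; e=A@k-ann[:,2]; wg=1/(1+(e/.7)**2)
g=Rm.T@np.array([k[0],k[1],0]); print('rim plane',k,'slope along tool x,z',g[0],g[2],len(ann))
P=Q[abs(Q[:,2]-k[2])<2]; print('rim ctr',cv2.minEnclosingCircle(P[:,:2].astype(np.float32)))
t=np.array([r.x[0]-c[0],r.x[1]-c[1],0]); print('tip rel cup centre in tool axes',Rm.T@t)
E
python3 tip.py s6.png
```

```text
tcp [ 551.37805783 -140.16203174  163.95578947] F [ 0.79519229 -0.05376354 -0.83868712] q [-0.45  0.46  1.46 -0.    1.21 -2.75] 6.1833
tip 250 [ 5.49824220e+02 -1.40001483e+02  1.51933788e-02  3.61175847e-03] 0.204751021806419 tip-tcp [-1.55383798  0.16054835]
rim z ~ 65.87453677190953
rim plane [-6.00791631e-02  6.75155309e-02  6.49696311e+01] slope along tool x,z 0.09037514483885471 0.00023895692700834348 765
rim ctr ((566.5008544921875, -120.1602783203125), 27.6445255279541)
tip rel cup centre in tool axes [-3.29375695e+00  5.70747058e-03  2.58529826e+01]
```

View pics/s6.png

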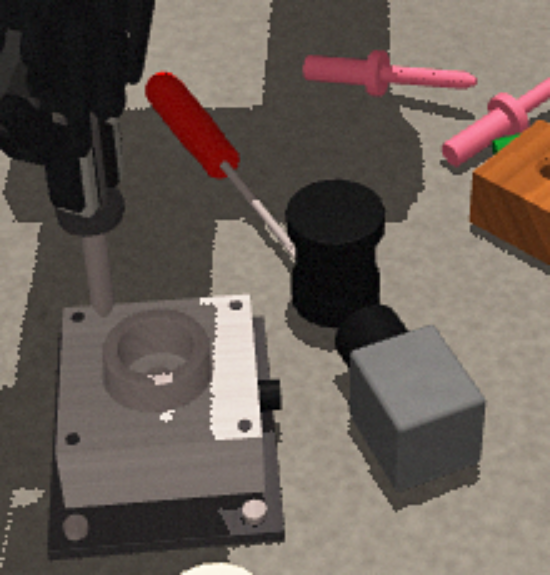

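drive_tool(
  gripper=[1, 1, 1],
  offset=[
    [0.0035, 0.008, -0.0027],
    [0, 0.007, 0],
    [0, 0, 0],
  ],
  turn=[0, 0, 0],
)

```text
time_s: 6.48
eef_pos: [549.6, -129.3, 146.8]
ee_rot: [-0.289, 0.288, 0.646, -0.646]
force: [-0.7, -0.1, -1.7]
grip_width: 0.188
```

```bash
python3 - <<'E'
t=open('tip.py').read()
t=t.replace("wg=np.ones(len(ann))","h_,b_=np.histogram(ann[:,2],np.arange(50,75,.5)); z0=b_[h_.argmax()]+.25; wg=1/(1+((ann[:,2]-z0)/.7)**2)")
open('tip.py','w').write(t)
E
python3 tip.py s7.png
```

```text
tcp [ 549.58913689 -129.32648381  146.78454373] F [-0.72116011 -0.06130007 -1.73649034] q [-0.44  0.48  1.49  0.    1.18 -2.74] 6.4833
tip 229 [ 5.47901999e+02 -1.28679745e+02  1.39579558e-02 -6.09707671e-03] 0.20622267066907882 tip-tcp [-1.68713801  0.64673928]
rim z ~ 65.92632197150738
rim plane [3.31835061e-03 1.83803551e-03 6.68573880e+01] slope along tool x,z -0.0008435098523446145 -0.003698416868273797 739
rim ctr ((566.9515991210938, -120.50067138671875), 27.870891571044922)
tip rel cup centre in tool axes [ 6.56740423  0.03363098 19.75236408]
```

View pics/s7.png

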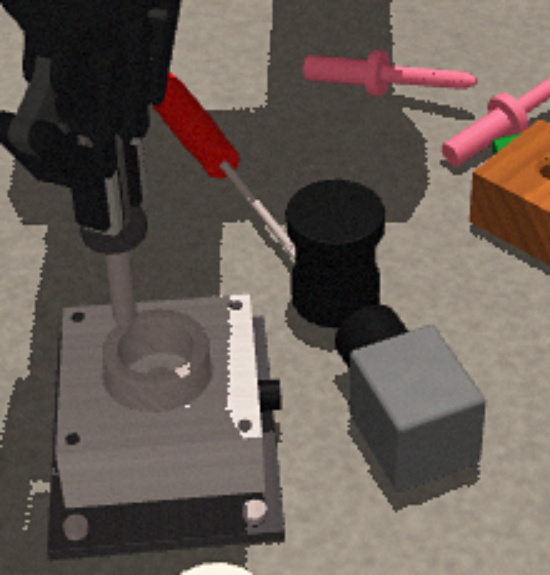

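drive_tool(
  gripper=[1, 1, 1, 1],
  offset=[
    [-0.0035, 0, 0.0017],
    [0, 0, 0],
    [0, 0, 0],
    [0, 0, 0],
  ],
  turn=[0, 0, 0, 0],
)

```text
time_s: 6.87
eef_pos: [551.3, -134.5, 148.6]
ee_rot: [0.289, -0.289, -0.645, 0.645]
force: [-0.3, 0.0, -2.2]
grip_width: 0.188
```

```bash
python3 tip.py s8.png; python3 tip.py s8.png
```

```text
tcp [ 551.27133075 -134.45274454  148.56787518] F [-0.32861325  0.03877955 -2.22399752] q [-0.45  0.48  1.48  0.    1.18 -2.75] 6.8667
tip 232 [ 5.49597555e+02 -1.33822214e+02  1.97552641e-02 -1.04528591e-02] 0.22078366657892526 tip-tcp [-1.67377624  0.63053102]
rim z ~ 65.8186264771731
rim plane [6.03556692e-03 1.01916531e-02 6.65919467e+01] slope along tool x,z 0.0035857792086260954 -0.011288934778271425 744
rim ctr ((567.0746459960938, -119.66710662841797), 27.4968204498291)
tip rel cup centre in tool axes [ 1.57190773e+00 -4.30780008e-03  2.19209948e+01]
tcp [ 551.24047216 -134.40125833  148.50942204] F [-0.25362821  0.73726865 -1.39304449] q [-0.45  0.48  1.48  0.    1.18 -2.74] 6.9167
tip 236 [ 5.49445677e+02 -1.34034069e+02  2.09865852e-02 -1.12493162e-04] 0.2072838843716513 tip-tcp [-1.79479477  0.36718958]
rim z ~ 65.79158101373483
rim plane [5.46133099e-03 2.63819852e-03 6.66234793e+01] slope along tool x,z -0.001667800967839429 -0.005831351970477964 750
rim ctr ((566.6463012695312, -120.24617767333984), 27.566089630126953)
tip rel cup centre in tool axes [ 1.51520603e+00 -3.62689758e-03  2.21753514e+01]
```

drive_tool(
  gripper=[1, 1, 1],
  offset=[
    [-0.0015, 0.001, 0.0007],
    [0, 0.001, 0],
    [0, 0.001, 0],
  ],
  turn=[0, 0, 0],
)

```text
time_s: 7.22
eef_pos: [551.8, -136.2, 145.5]
ee_rot: [0.289, -0.289, -0.645, 0.645]
force: [-0.4, -0.6, 2.2]
grip_width: 0.186
```

drive_tool(
  gripper=[1],
  offset=[
    [0, 0.001, 0],
  ],
  turn=[0],
)

```text
time_s: 7.3
eef_pos: [551.9, -136.3, 144.7]
ee_rot: [0.289, -0.289, -0.645, 0.645]
force: [-1.5, -1.1, 3.7]
grip_width: 0.184
```

drive_tool(
  gripper=[1],
  offset=[
    [0, 0.001, 0],
  ],
  turn=[0],
)

```text
time_s: 7.38
eef_pos: [551.9, -136.3, 143.7]
ee_rot: [0.289, -0.289, -0.645, 0.645]
force: [-1.2, -1.2, 3.5]
grip_width: 0.187
```

```bash
python3 tip.py s9.png
```

```text
tcp [ 551.86115298 -136.28128682  143.73093675] F [-1.22174137 -1.18031405  3.46110594] q [-0.45  0.49  1.48 -0.    1.17 -2.75] 7.3833
tip 229 [ 5.49923738e+02 -1.36130111e+02  2.19235641e-02 -1.10356329e-03] 0.2058907600331233 tip-tcp [-1.93741534  0.15117631]
rim z ~ 64.1738836913365
rim plane [8.31660106e-03 2.12673334e-02 6.50996594e+01] slope along tool x,z 0.010329431913948372 -0.02036585487193089 723
rim ctr ((566.8291015625, -119.8858413696289), 27.784896850585938)
tip rel cup centre in tool axes [-3.65546274e-01 -2.77780311e-04  2.32142518e+01]
```

View pics/s9.png

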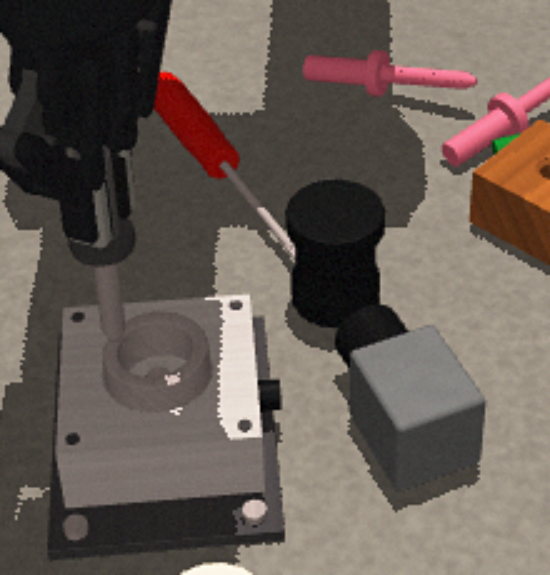

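drive_tool(
  gripper=[1, 1, 1, 1, 1, 1, 1, 1, 1],
  offset=[
    [0, -0.006, 0],
    [0, 0, -0.011],
    [0, 0, -0.013],
    [0, 0, -0.013],
    [0, 0, -0.009],
    [0, 0, 0],
    [0, 0, 0],
    [0, 0.001, 0],
    [0, 0.001, 0],
  ],
  turn=[0, 0, 0, 0, 0, 0, 0, 0, 0],
)

```text
time_s: 8.18
eef_pos: [585.7, -105.7, 147.2]
ee_rot: [0.289, -0.289, -0.645, 0.645]
force: [0.3, 0.5, -1.8]
grip_width: 0.19
```

drive_tool(
  gripper=[1, 1],
  offset=[
    [0, 0.001, 0],
    [0, 0.001, 0],
  ],
  turn=[0, 0],
)

```text
time_s: 8.35
eef_pos: [585.8, -105.7, 145.2]
ee_rot: [0.289, -0.289, -0.645, 0.645]
force: [0.4, -0.5, -2.5]
grip_width: 0.184
```

```bash
python3 tip.py s10.png
```

```text
tcp [ 585.80611285 -105.68274303  145.23681259] F [ 0.40153131 -0.52851122 -2.49375537] q [-0.38  0.54  1.39 -0.    1.21 -2.67] 8.35
tip 232 [ 5.83940136e+02 -1.05325221e+02  2.09979810e-02 -2.30665500e-03] 0.1778557335718115 tip-tcp [-1.86597687  0.35752251]
rim z ~ 63.539358795207136
rim plane [1.74880758e-05 2.57541196e-02 6.43563037e+01] slope along tool x,z 0.019212710045649267 -0.01715070709599257 577
rim ctr ((566.9909057617188, -120.17032623291016), 28.187763214111328)
tip rel cup centre in tool axes [-1.98561451e-02 -5.16667271e-04 -2.26763487e+01]
```

drive_tool(
  gripper=[1, 1],
  offset=[
    [0, 0.001, 0],
    [0, 0.001, 0],
  ],
  turn=[0, 0],
)

```text
time_s: 8.57
eef_pos: [586.1, -105.5, 143.7]
ee_rot: [-0.289, 0.289, 0.645, -0.645]
force: [-0.6, 0.9, 3.1]
grip_width: 0.181
```

drive_tool(
  gripper=[1],
  offset=[
    [0, 0.001, 0],
  ],
  turn=[0],
)

```text
time_s: 8.65
eef_pos: [586.1, -105.4, 142.8]
ee_rot: [-0.289, 0.289, 0.645, -0.645]
force: [-0.7, 1.3, 3.0]
grip_width: 0.183
```

drive_tool(
  gripper=[1],
  offset=[
    [0, 0.001, 0],
  ],
  turn=[0],
)

```text
time_s: 8.73
eef_pos: [586.1, -105.3, 141.6]
ee_rot: [-0.289, 0.289, 0.645, -0.645]
force: [-0.6, 0.2, 2.9]
grip_width: 0.187
```

```bash
python3 tip.py s11.png
```

```text
tcp [ 586.1346248  -105.3061093   141.63034001] F [-0.58051715  0.21865155  2.93064343] q [-0.37  0.54  1.4   0.    1.2  -2.67] 8.7333
tip 226 [ 5.84691905e+02 -1.04385740e+02  9.85963339e-03 -1.86427546e-02] 0.18846549904272095 tip-tcp [-1.44271974  0.92036911]
rim z ~ 62.00247986537261
rim plane [ 3.75321622e-03 -1.15732742e-02  6.28656467e+01] slope along tool x,z -0.01113392413162166 0.00490540889001765 529
rim ctr ((566.9818725585938, -120.53002166748047), 27.162363052368164)
tip rel cup centre in tool axes [ 1.68790149e-01  1.11460769e-02 -2.38627619e+01]
```

drive_tool(
  gripper=[1, 1, 1, 1, 1, 1, 1, 1, 1],
  offset=[
    [0, -0.006, 0],
    [0, 0, 0.011],
    [0, 0, 0.013],
    [0, 0, 0.013],
    [0, 0, 0.009],
    [0, 0, 0],
    [0, 0, 0],
    [0, 0.001, 0],
    [0, 0.001, 0],
  ],
  turn=[0, 0, 0, 0, 0, 0, 0, 0, 0],
)

```text
time_s: 9.53
eef_pos: [552.0, -135.8, 145.2]
ee_rot: [-0.289, 0.289, 0.645, -0.645]
force: [0.4, 0.2, -2.0]
grip_width: 0.184
```

drive_tool(
  gripper=[1],
  offset=[
    [0, 0.001, 0],
  ],
  turn=[0],
)

```text
time_s: 9.62
eef_pos: [551.9, -135.7, 144.1]
ee_rot: [-0.289, 0.289, 0.645, -0.645]
force: [0.6, 0.5, -2.5]
grip_width: 0.188
```

drive_tool(
  gripper=[1],
  offset=[
    [0, 0.001, 0],
  ],
  turn=[0],
)

```text
time_s: 9.7
eef_pos: [551.8, -135.7, 143.0]
ee_rot: [-0.289, 0.289, 0.645, -0.645]
force: [-0.4, 0.5, -1.6]
grip_width: 0.187
```

drive_tool(
  gripper=[1],
  offset=[
    [0, 0.001, 0],
  ],
  turn=[0],
)

```text
time_s: 9.78
eef_pos: [551.8, -135.8, 142.1]
ee_rot: [-0.289, 0.289, 0.645, -0.645]
force: [-0.3, 0.2, 2.5]
grip_width: 0.185
```

drive_tool(
  gripper=[1],
  offset=[
    [0, 0.0007, 0],
  ],
  turn=[0],
)

```text
time_s: 9.87
eef_pos: [551.8, -135.9, 141.7]
ee_rot: [-0.289, 0.289, 0.645, -0.645]
force: [-0.2, 1.2, 1.5]
grip_width: 0.187
```

drive_tool(
  gripper=[1],
  offset=[
    [0, 0.0007, 0],
  ],
  turn=[0],
)

```text
time_s: 9.95
eef_pos: [551.8, -135.9, 141.2]
ee_rot: [-0.289, 0.289, 0.645, -0.645]
force: [-0.9, 0.7, 2.5]
grip_width: 0.189
```

drive_tool(
  gripper=[1],
  offset=[
    [0, 0.0007, 0],
  ],
  turn=[0],
)

```text
time_s: 10.03
eef_pos: [551.8, -136.0, 140.5]
ee_rot: [0.289, -0.289, -0.645, 0.645]
force: [-1.0, -0.1, 2.4]
grip_width: 0.189
```

drive_tool(
  gripper=[1],
  offset=[
    [0, 0.0007, 0],
  ],
  turn=[0],
)

```text
time_s: 10.12
eef_pos: [551.8, -136.1, 139.7]
ee_rot: [0.289, -0.289, -0.645, 0.645]
force: [-0.1, 0.4, 3.3]
grip_width: 0.189
```

drive_tool(
  gripper=[1, 1, 1, 1, 1, 1, 1, 1, 1],
  offset=[
    [0, -0.005, 0],
    [0, 0, -0.011],
    [0, 0, -0.013],
    [0, 0, -0.013],
    [0, 0, -0.009],
    [0, 0, 0],
    [0, 0.001, 0],
    [0, 0.001, 0],
    [0, 0.001, 0],
  ],
  turn=[0, 0, 0, 0, 0, 0, 0, 0, 0],
)

```text
time_s: 10.87
eef_pos: [585.7, -105.7, 141.3]
ee_rot: [0.289, -0.289, -0.645, 0.645]
force: [0.4, 0.1, -1.1]
grip_width: 0.185
```

drive_tool(
  gripper=[1],
  offset=[
    [0, 0.0007, 0],
  ],
  turn=[0],
)

```text
time_s: 10.95
eef_pos: [585.7, -105.7, 140.6]
ee_rot: [0.289, -0.289, -0.645, 0.645]
force: [-0.2, -0.1, -1.3]
grip_width: 0.186
```

drive_tool(
  gripper=[1],
  offset=[
    [0, 0.0007, 0],
  ],
  turn=[0],
)

```text
time_s: 11.03
eef_pos: [585.8, -105.7, 140.1]
ee_rot: [0.289, -0.289, -0.645, 0.645]
force: [-1.5, 0.4, 1.4]
grip_width: 0.186
```

drive_tool(
  gripper=[1],
  offset=[
    [0, 0.0007, 0],
  ],
  turn=[0],
)

```text
time_s: 11.12
eef_pos: [586.0, -105.6, 139.8]
ee_rot: [0.289, -0.289, -0.645, 0.645]
force: [-1.4, 0.8, 2.0]
grip_width: 0.187
```

drive_tool(
  gripper=[1],
  offset=[
    [0, 0.0007, 0],
  ],
  turn=[0],
)

```text
time_s: 11.2
eef_pos: [586.0, -105.5, 139.1]
ee_rot: [-0.289, 0.289, 0.645, -0.645]
force: [-0.9, 0.2, 3.5]
grip_width: 0.184
```

drive_tool(
  gripper=[1],
  offset=[
    [0, 0.0007, 0],
  ],
  turn=[0],
)

```text
time_s: 11.28
eef_pos: [586.0, -105.4, 138.3]
ee_rot: [-0.289, 0.289, 0.645, -0.645]
force: [-0.3, 0.7, 2.7]
grip_width: 0.186
```

drive_tool(
  gripper=[1],
  offset=[
    [0, 0.0007, 0],
  ],
  turn=[0],
)

```text
time_s: 11.37
eef_pos: [586.0, -105.4, 137.5]
ee_rot: [-0.289, 0.289, 0.645, -0.645]
force: [-0.6, 0.7, 3.4]
grip_width: 0.187
```

drive_tool(
  gripper=[1],
  offset=[
    [0, 0.0007, 0],
  ],
  turn=[0],
)

```text
time_s: 11.45
eef_pos: [586.1, -105.3, 136.8]
ee_rot: [-0.289, 0.289, 0.645, -0.645]
force: [-0.9, 1.4, 2.3]
grip_width: 0.182
```

```bash
python3 tip.py s12.png
```

```text
tcp [ 586.06599601 -105.32494156  136.76847315] F [-0.88384258  1.37888499  2.31629085] q [-0.37  0.55  1.4   0.    1.19 -2.67] 11.45
tip 221 [ 5.84396182e+02 -1.04992831e+02  1.90512840e-02 -2.00626776e-03] 0.2017634873129089 tip-tcp [-1.66981412  0.332111  ]
rim z ~ 58.034337926339916
rim plane [-1.27179193e-02 -2.46033014e-02  5.80839767e+01] slope along tool x,z -0.009889513665194645 0.025870164159190297 422
rim ctr ((567.283203125, -119.80433654785156), 27.415937423706055)
tip rel cup centre in tool axes [-8.67690879e-02  6.94191669e-03 -2.32379095e+01]
```

drive_tool(
  gripper=[1, 1, 1, 1, 1, 1, 1, 1],
  offset=[
    [0, -0.005, 0],
    [0, 0, 0.011],
    [0, 0, 0.013],
    [0, 0, 0.013],
    [0, 0, 0.009],
    [0, 0, 0],
    [0, 0.001, 0],
    [0, 0.001, 0],
  ],
  turn=[0, 0, 0, 0, 0, 0, 0, 0],
)

```text
time_s: 12.17
eef_pos: [551.9, -136.0, 139.6]
ee_rot: [-0.289, 0.289, 0.645, -0.645]
force: [0.1, 0.8, -2.0]
grip_width: 0.186
```

drive_tool(
  gripper=[1],
  offset=[
    [0, 0.0007, 0],
  ],
  turn=[0],
)

```text
time_s: 12.25
eef_pos: [551.9, -135.7, 138.7]
ee_rot: [-0.289, 0.289, 0.645, -0.645]
force: [-0.8, -0.1, -1.7]
grip_width: 0.186
```

drive_tool(
  gripper=[1],
  offset=[
    [0, 0.0007, 0],
  ],
  turn=[0],
)

```text
time_s: 12.33
eef_pos: [551.9, -135.7, 138.0]
ee_rot: [-0.289, 0.289, 0.645, -0.645]
force: [-0.3, 0.5, 0.3]
grip_width: 0.185
```

drive_tool(
  gripper=[1],
  offset=[
    [0, 0.0007, 0],
  ],
  turn=[0],
)

```text
time_s: 12.42
eef_pos: [551.9, -135.8, 137.6]
ee_rot: [-0.289, 0.289, 0.645, -0.645]
force: [-0.6, 1.9, 2.4]
grip_width: 0.183
```

drive_tool(
  gripper=[1],
  offset=[
    [0, 0.0007, 0],
  ],
  turn=[0],
)

```text
time_s: 12.5
eef_pos: [551.9, -135.8, 137.0]
ee_rot: [-0.289, 0.289, 0.645, -0.645]
force: [-0.6, 0.3, 2.5]
grip_width: 0.183
```

drive_tool(
  gripper=[1],
  offset=[
    [0, 0.0007, 0],
  ],
  turn=[0],
)

```text
time_s: 12.58
eef_pos: [551.9, -135.9, 136.4]
ee_rot: [0.289, -0.289, -0.645, 0.645]
force: [-0.8, 1.5, 3.2]
grip_width: 0.187
```

drive_tool(
  gripper=[1],
  offset=[
    [0, 0.0007, 0],
  ],
  turn=[0],
)

```text
time_s: 12.67
eef_pos: [551.8, -136.0, 135.6]
ee_rot: [0.289, -0.289, -0.645, 0.645]
force: [0.1, 0.2, 3.3]
grip_width: 0.184
```

drive_tool(
  gripper=[1],
  offset=[
    [0, 0.0007, 0],
  ],
  turn=[0],
)

```text
time_s: 12.75
eef_pos: [551.8, -136.1, 134.9]
ee_rot: [0.289, -0.289, -0.645, 0.645]
force: [-1.3, 0.5, 2.9]
grip_width: 0.19
```

drive_tool(
  gripper=[1],
  offset=[
    [0, 0.0007, 0],
  ],
  turn=[0],
)

```text
time_s: 12.83
eef_pos: [551.8, -136.2, 134.1]
ee_rot: [0.289, -0.289, -0.645, 0.645]
force: [-1.2, 0.2, 3.2]
grip_width: 0.188
```

drive_tool(
  gripper=[1, 1, 1, 1, 1, 1, 1, 1],
  offset=[
    [0, -0.005, 0],
    [0, 0, -0.011],
    [0, 0, -0.013],
    [0, 0, -0.013],
    [0, 0, -0.009],
    [0, 0, 0],
    [0, 0.001, 0],
    [0, 0.001, 0],
  ],
  turn=[0, 0, 0, 0, 0, 0, 0, 0],
)

```text
time_s: 13.5
eef_pos: [585.8, -105.6, 136.8]
ee_rot: [0.289, -0.289, -0.645, 0.645]
force: [-0.6, 0.1, -1.9]
grip_width: 0.191
```

drive_tool(
  gripper=[1],
  offset=[
    [0, 0.0007, 0],
  ],
  turn=[0],
)

```text
time_s: 13.58
eef_pos: [585.7, -105.7, 136.1]
ee_rot: [0.289, -0.289, -0.645, 0.645]
force: [1.0, 0.7, -2.0]
grip_width: 0.188
```

drive_tool(
  gripper=[1],
  offset=[
    [0, 0.0007, 0],
  ],
  turn=[0],
)

```text
time_s: 13.67
eef_pos: [585.7, -105.7, 135.5]
ee_rot: [0.289, -0.289, -0.645, 0.645]
force: [-0.5, -0.9, -1.9]
grip_width: 0.182
```

drive_tool(
  gripper=[1],
  offset=[
    [0, 0.0007, 0],
  ],
  turn=[0],
)

```text
time_s: 13.75
eef_pos: [585.8, -105.7, 134.9]
ee_rot: [0.289, -0.289, -0.645, 0.645]
force: [0.0, 0.2, -1.2]
grip_width: 0.186
```

drive_tool(
  gripper=[1],
  offset=[
    [0, 0.0007, 0],
  ],
  turn=[0],
)

```text
time_s: 13.83
eef_pos: [586.0, -105.7, 134.5]
ee_rot: [0.289, -0.289, -0.645, 0.645]
force: [-1.1, 0.7, 2.0]
grip_width: 0.183
```

drive_tool(
  gripper=[1],
  offset=[
    [0, 0.0007, 0],
  ],
  turn=[0],
)

```text
time_s: 13.92
eef_pos: [586.0, -105.5, 133.9]
ee_rot: [0.289, -0.289, -0.645, 0.645]
force: [-1.6, 0.7, 3.1]
grip_width: 0.185
```

drive_tool(
  gripper=[1],
  offset=[
    [0, 0.0006, 0],
  ],
  turn=[0],
)

```text
time_s: 14.0
eef_pos: [586.0, -105.5, 133.3]
ee_rot: [-0.289, 0.289, 0.645, -0.645]
force: [-1.1, 0.7, 2.3]
grip_width: 0.185
```

drive_tool(
  gripper=[1],
  offset=[
    [0, 0.0006, 0],
  ],
  turn=[0],
)

```text
time_s: 14.08
eef_pos: [586.1, -105.4, 132.6]
ee_rot: [-0.289, 0.289, 0.645, -0.645]
force: [-0.8, 0.3, 3.0]
grip_width: 0.188
```

drive_tool(
  gripper=[1],
  offset=[
    [0, 0.0006, 0],
  ],
  turn=[0],
)

```text
time_s: 14.17
eef_pos: [586.2, -105.4, 132.2]
ee_rot: [-0.289, 0.289, 0.645, -0.645]
force: [-2.2, 1.6, 7.4]
grip_width: 0.187
```

```bash
python3 tip.py s13.png
```

```text
tcp [ 586.17152433 -105.40239408  132.19544743] F [-2.24664726  1.64827171  7.40110556] q [-0.37  0.55  1.41  0.    1.18 -2.67] 14.1667
tip 222 [ 5.84583377e+02 -1.05165767e+02  7.61959971e-03  2.20953254e-03] 0.20139141795600507 tip-tcp [-1.58814699  0.23662749]
rim z ~ 53.44567284647371
rim plane [-6.53798938e-03 -8.16588237e-03  5.29791039e+01] slope along tool x,z -0.0017400534902507767 0.010314995975938195 285
rim ctr ((567.7396850585938, -119.0865478515625), 27.7467098236084)
tip rel cup centre in tool axes [-3.39759612e-01  1.03074652e-02 -2.32624479e+01]
```

View pics/s13.png

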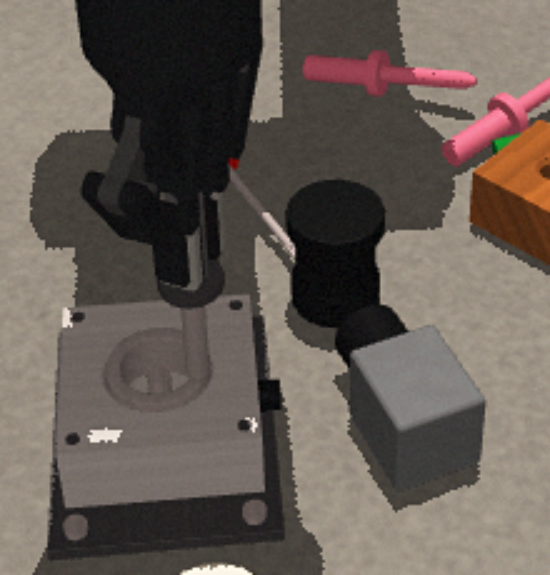

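drive_tool(
  gripper=[1, 1, 1, 1, 1, 1, 1, 1],
  offset=[
    [0, -0.005, 0],
    [0, 0, 0.011],
    [0, 0, 0.013],
    [0, 0, 0.013],
    [0, 0, 0.009],
    [0, 0, 0],
    [0, 0.001, 0],
    [0, 0.001, 0],
  ],
  turn=[0, 0, 0, 0, 0, 0, 0, 0],
)

```text
time_s: 14.88
eef_pos: [551.9, -136.0, 134.7]
ee_rot: [-0.289, 0.289, 0.645, -0.645]
force: [-0.0, -0.3, -1.9]
grip_width: 0.179
```

drive_tool(
  gripper=[1],
  offset=[
    [0, 0.0006, 0],
  ],
  turn=[0],
)

```text
time_s: 14.97
eef_pos: [551.9, -135.7, 133.9]
ee_rot: [-0.289, 0.289, 0.645, -0.645]
force: [0.1, 0.1, -1.8]
grip_width: 0.184
```

drive_tool(
  gripper=[1],
  offset=[
    [0, 0.0006, 0],
  ],
  turn=[0],
)

```text
time_s: 15.05
eef_pos: [551.9, -135.7, 133.3]
ee_rot: [-0.289, 0.289, 0.645, -0.645]
force: [0.2, -0.1, -1.7]
grip_width: 0.187
```

drive_tool(
  gripper=[1],
  offset=[
    [0, 0.0006, 0],
  ],
  turn=[0],
)

```text
time_s: 15.13
eef_pos: [551.9, -135.8, 132.8]
ee_rot: [-0.289, 0.289, 0.645, -0.645]
force: [-1.1, 0.1, 1.1]
grip_width: 0.187
```

drive_tool(
  gripper=[1],
  offset=[
    [0, 0.0006, 0],
  ],
  turn=[0],
)

```text
time_s: 15.22
eef_pos: [551.9, -135.8, 132.5]
ee_rot: [-0.289, 0.289, 0.645, -0.645]
force: [-1.8, 0.6, 3.8]
grip_width: 0.186
```

drive_tool(
  gripper=[1],
  offset=[
    [0, 0.0004, 0],
  ],
  turn=[0],
)

```text
time_s: 15.3
eef_pos: [551.9, -135.9, 132.4]
ee_rot: [-0.289, 0.289, 0.645, -0.645]
force: [-1.7, 1.8, 5.3]
grip_width: 0.185
```

drive_tool(
  gripper=[1],
  offset=[
    [0, 0.0006, 0],
  ],
  turn=[0],
)

```text
time_s: 15.38
eef_pos: [552.0, -135.9, 132.1]
ee_rot: [-0.289, 0.289, 0.645, -0.645]
force: [-2.1, 1.3, 9.3]
grip_width: 0.188
```

drive_tool(
  gripper=[1],
  offset=[
    [0, 0.0006, 0],
  ],
  turn=[0],
)

```text
time_s: 15.47
eef_pos: [552.1, -136.0, 131.9]
ee_rot: [-0.288, 0.29, 0.645, -0.645]
force: [-2.9, 1.6, 12.7]
grip_width: 0.187
```

drive_tool(
  gripper=[1],
  offset=[
    [0, 0.0006, 0],
  ],
  turn=[0],
)

```text
time_s: 15.55
eef_pos: [552.2, -136.0, 131.8]
ee_rot: [-0.288, 0.29, 0.645, -0.645]
force: [-3.4, 1.9, 15.8]
grip_width: 0.187
```

drive_tool(
  gripper=[1],
  offset=[
    [0, 0.0005, 0],
  ],
  turn=[0],
)

```text
time_s: 15.63
eef_pos: [552.2, -136.1, 131.6]
ee_rot: [-0.288, 0.29, 0.645, -0.645]
force: [-4.5, 3.1, 17.1]
grip_width: 0.178
```

drive_tool(
  gripper=[1, 1, 1],
  offset=[
    [0, 0, 0],
    [0, 0, 0],
    [0, 0, 0],
  ],
  turn=[0, 0, 0],
)

```text
time_s: 15.88
eef_pos: [552.2, -136.0, 131.7]
ee_rot: [-0.288, 0.29, 0.645, -0.645]
force: [-4.2, 2.8, 16.1]
grip_width: 0.188
```

```bash
python3 tip.py s14.png
```

```text
tcp [ 552.24235367 -136.02184103  131.70287978] F [-4.15335581  2.75409659 16.12678065] q [-0.45  0.5   1.5   0.    1.14 -2.75] 15.8833
tip 221 [ 5.49837507e+02 -1.35479570e+02  2.82688655e-02 -2.09301600e-03] 0.19005748674293188 tip-tcp [-2.40484674  0.54227142]
rim z ~ 53.274832098559116
rim plane [3.14875399e-03 9.31863902e-03 5.29613587e+01] slope along tool x,z 0.004854353833922847 -0.00855493611116283 320
rim ctr ((567.078369140625, -120.23265075683594), 27.543821334838867)
tip rel cup centre in tool axes [ 0.18110704 -0.02479097 22.84537532]
```

drive_tool(
  gripper=[1, 1, 1, 1, 1, 1, 1, 1, 1],
  offset=[
    [0, -0.008, 0],
    [0, 0, -0.011],
    [0, 0, -0.013],
    [0, 0, -0.013],
    [0, 0, -0.009],
    [0, 0, 0],
    [0, 0.0008, 0],
    [0, 0.0008, 0],
    [0, 0, 0],
  ],
  turn=[0, 0, 0, 0, 0, 0, 0, 0, 0],
)

```text
time_s: 16.68
eef_pos: [585.6, -105.7, 135.7]
ee_rot: [0.289, -0.289, -0.645, 0.645]
force: [-0.7, 0.5, -2.4]
grip_width: 0.184
```

drive_tool(
  gripper=[1],
  offset=[
    [0, 0.0006, 0],
  ],
  turn=[0],
)

```text
time_s: 16.77
eef_pos: [585.8, -105.8, 135.4]
ee_rot: [0.289, -0.289, -0.645, 0.645]
force: [-0.8, -0.3, -2.1]
grip_width: 0.181
```

drive_tool(
  gripper=[1],
  offset=[
    [0, 0.0006, 0],
  ],
  turn=[0],
)

```text
time_s: 16.85
eef_pos: [585.8, -105.7, 134.8]
ee_rot: [0.289, -0.289, -0.645, 0.645]
force: [-0.8, 0.0, -2.1]
grip_width: 0.19
```

drive_tool(
  gripper=[1],
  offset=[
    [0, 0.0006, 0],
  ],
  turn=[0],
)

```text
time_s: 16.93
eef_pos: [585.9, -105.6, 134.2]
ee_rot: [0.289, -0.289, -0.645, 0.645]
force: [-0.9, 0.3, -1.0]
grip_width: 0.185
```

drive_tool(
  gripper=[1],
  offset=[
    [0, 0.0006, 0],
  ],
  turn=[0],
)

```text
time_s: 17.02
eef_pos: [585.9, -105.5, 133.6]
ee_rot: [0.289, -0.289, -0.645, 0.645]
force: [-0.4, -1.0, -1.6]
grip_width: 0.183
```

drive_tool(
  gripper=[1],
  offset=[
    [0, 0.0006, 0],
  ],
  turn=[0],
)

```text
time_s: 17.1
eef_pos: [585.9, -105.4, 133.0]
ee_rot: [-0.289, 0.289, 0.645, -0.645]
force: [-0.6, 0.8, -2.1]
grip_width: 0.186
```

drive_tool(
  gripper=[1],
  offset=[
    [0, 0.0006, 0],
  ],
  turn=[0],
)

```text
time_s: 17.18
eef_pos: [586.0, -105.4, 132.5]
ee_rot: [-0.289, 0.289, 0.645, -0.645]
force: [-0.2, -0.2, 1.9]
grip_width: 0.184
```

drive_tool(
  gripper=[1],
  offset=[
    [0, 0.0006, 0],
  ],
  turn=[0],
)

```text
time_s: 17.27
eef_pos: [586.2, -105.4, 132.3]
ee_rot: [-0.289, 0.289, 0.645, -0.645]
force: [-1.6, 0.6, 5.7]
grip_width: 0.185
```

drive_tool(
  gripper=[1],
  offset=[
    [0, 0.0006, 0],
  ],
  turn=[0],
)

```text
time_s: 17.35
eef_pos: [586.3, -105.4, 132.1]
ee_rot: [-0.289, 0.289, 0.645, -0.645]
force: [-1.6, 1.7, 8.7]
grip_width: 0.184
```

drive_tool(
  gripper=[1],
  offset=[
    [0, 0.0006, 0],
  ],
  turn=[0],
)

```text
time_s: 17.43
eef_pos: [586.4, -105.3, 132.0]
ee_rot: [-0.288, 0.29, 0.645, -0.645]
force: [-3.4, 1.8, 11.9]
grip_width: 0.186
```

drive_tool(
  gripper=[1],
  offset=[
    [0, 0.0006, 0],
  ],
  turn=[0],
)

```text
time_s: 17.52
eef_pos: [586.5, -105.3, 131.8]
ee_rot: [-0.288, 0.29, 0.645, -0.645]
force: [-2.8, 2.3, 14.3]
grip_width: 0.185
```

drive_tool(
  gripper=[1],
  offset=[
    [0, 0.0006, 0],
  ],
  turn=[0],
)

```text
time_s: 17.6
eef_pos: [586.6, -105.3, 131.6]
ee_rot: [-0.288, 0.29, 0.646, -0.645]
force: [-4.2, 3.0, 17.9]
grip_width: 0.185
```

drive_tool(
  gripper=[1, 1, 1],
  offset=[
    [0, 0, 0],
    [0, 0, 0],
    [0, 0, 0],
  ],
  turn=[0, 0, 0],
)

```text
time_s: 17.85
eef_pos: [586.6, -105.3, 131.7]
ee_rot: [-0.288, 0.29, 0.646, -0.645]
force: [-4.4, 1.8, 14.9]
grip_width: 0.183
```

drive_tool(
  gripper=[1, 1, 1, 1, 1, 1, 1, 1, 1, 1, 1],
  offset=[
    [0, -0.008, 0],
    [0.01, 0, 0.01],
    [0.013, 0, 0.013],
    [0, 0, 0],
    [0, 0, 0],
    [0, 0.001, 0],
    [0, 0.001, 0],
    [0, 0.001, 0],
    [0, 0.0005, 0],
    [0, 0.0005, 0],
    [0, 0, 0],
  ],
  turn=[0, 0, 0, 0, 0, 0, 0, 0, 0, 0, 0],
)

```text
time_s: 18.77
eef_pos: [553.6, -103.5, 133.2]
ee_rot: [-0.289, 0.289, 0.645, -0.645]
force: [0.1, -0.1, -2.7]
grip_width: 0.188
```

```bash
python3 tip.py s15.png
```

```text
tcp [ 553.57537251 -103.53133241  133.19192495] F [ 0.11659812 -0.11281166 -2.69853825] q [-0.39  0.49  1.51  0.    1.14 -2.69] 18.7667
tip 218 [ 5.51886714e+02 -1.03006709e+02  1.27468730e-02  3.97728641e-04] 0.20344712401665838 tip-tcp [-1.68865816  0.52462346]
rim z ~ 53.300244662783825
rim plane [-1.20094226e-02  2.36542938e-03  5.30398783e+01] slope along tool x,z 0.009760950995716732 0.007385479804896096 349
rim ctr ((567.206298828125, -119.84515380859375), 27.276073455810547)
tip rel cup centre in tool axes [ 2.3040079e+01  5.8577537e-03 -3.0447113e-01]
```

drive_tool(
  gripper=[1],
  offset=[
    [0, 0.0006, 0],
  ],
  turn=[0],
)

```text
time_s: 18.9
eef_pos: [553.6, -103.5, 132.9]
ee_rot: [-0.289, 0.289, 0.645, -0.645]
force: [-0.2, -0.6, -1.2]
grip_width: 0.185
```

drive_tool(
  gripper=[1],
  offset=[
    [0, 0.0006, 0],
  ],
  turn=[0],
)

```text
time_s: 18.98
eef_pos: [553.7, -103.5, 132.4]
ee_rot: [-0.289, 0.289, 0.645, -0.645]
force: [-0.9, 0.9, 4.3]
grip_width: 0.183
```

drive_tool(
  gripper=[1],
  offset=[
    [0, 0.0006, 0],
  ],
  turn=[0],
)

```text
time_s: 19.07
eef_pos: [553.7, -103.5, 132.2]
ee_rot: [-0.289, 0.289, 0.645, -0.645]
force: [-1.7, 0.9, 8.6]
grip_width: 0.185
```

drive_tool(
  gripper=[1],
  offset=[
    [0, 0.0006, 0],
  ],
  turn=[0],
)

```text
time_s: 19.15
eef_pos: [553.8, -103.5, 132.1]
ee_rot: [-0.289, 0.289, 0.645, -0.645]
force: [-3.1, 1.0, 11.5]
grip_width: 0.187
```

drive_tool(
  gripper=[1],
  offset=[
    [0, 0.0006, 0],
  ],
  turn=[0],
)

```text
time_s: 19.23
eef_pos: [553.9, -103.5, 131.9]
ee_rot: [-0.288, 0.29, 0.645, -0.645]
force: [-2.7, 1.8, 13.3]
grip_width: 0.185
```

drive_tool(
  gripper=[1],
  offset=[
    [0, 0.0006, 0],
  ],
  turn=[0],
)

```text
time_s: 19.32
eef_pos: [554.0, -103.5, 131.7]
ee_rot: [-0.288, 0.29, 0.645, -0.645]
force: [-4.3, 2.5, 17.1]
grip_width: 0.183
```

Bottomed at the same height. Now the −x side.

drive_tool(
  gripper=[1, 1, 1, 1, 1, 1, 1, 1, 1, 1, 1, 1, 1, 1],
  offset=[
    [0, 0, 0],
    [0, -0.008, 0],
    [-0.011, 0, 0],
    [-0.012, 0, 0],
    [-0.012, 0, 0],
    [-0.011, 0, 0],
    [0, 0, 0],
    [0, 0, 0],
    [0, 0.001, 0],
    [0, 0.001, 0],
    [0, 0.001, 0],
    [0, 0.0006, 0],
    [0, 0.0006, 0],
    [0, 0, 0],
  ],
  turn=[0, 0, 0, 0, 0, 0, 0, 0, 0, 0, 0, 0, 0, 0],
)

```text
time_s: 20.48
eef_pos: [584.0, -137.7, 133.5]
ee_rot: [-0.289, 0.289, 0.645, -0.645]
force: [0.4, 0.4, -1.8]
grip_width: 0.187
```

```bash
python3 tip.py s16.png
```

```text
tcp [ 584.04352364 -137.71788645  133.47126412] F [ 0.36450883  0.38382906 -1.8469363 ] q [-0.43  0.56  1.39  0.    1.19 -2.73] 20.4833
tip 227 [ 5.82221038e+02 -1.37438244e+02  2.02479479e-02  9.64470496e-04] 0.17592122656689774 tip-tcp [-1.8224857   0.27964197]
rim z ~ 53.40614997859423
rim plane [-2.76723961e-03 -8.72317790e-03  5.29954383e+01] slope along tool x,z -0.004665183231196081 0.007873214913251898 287
rim ctr ((566.647705078125, -121.88004302978516), 28.073049545288086)
tip rel cup centre in tool axes [-2.28469176e+01 -5.34453453e-03 -9.86642943e-03]
```

drive_tool(
  gripper=[1, 1],
  offset=[
    [0, 0.0006, 0],
    [0, 0.0005, 0],
  ],
  turn=[0, 0],
)

```text
time_s: 20.7
eef_pos: [584.2, -137.9, 132.6]
ee_rot: [0.289, -0.289, -0.645, 0.645]
force: [0.6, 0.6, 1.8]
grip_width: 0.186
```

drive_tool(
  gripper=[1],
  offset=[
    [0, 0.0006, 0],
  ],
  turn=[0],
)

```text
time_s: 20.78
eef_pos: [584.3, -137.9, 132.4]
ee_rot: [-0.289, 0.289, 0.645, -0.645]
force: [-1.0, 0.9, 5.2]
grip_width: 0.184
```

drive_tool(
  gripper=[1],
  offset=[
    [0, 0.0006, 0],
  ],
  turn=[0],
)

```text
time_s: 20.87
eef_pos: [584.4, -137.9, 132.1]
ee_rot: [-0.289, 0.289, 0.645, -0.645]
force: [-2.2, 0.4, 7.2]
grip_width: 0.184
```

drive_tool(
  gripper=[1],
  offset=[
    [0, 0.0006, 0],
  ],
  turn=[0],
)

```text
time_s: 20.95
eef_pos: [584.6, -138.0, 132.0]
ee_rot: [-0.288, 0.29, 0.645, -0.645]
force: [-2.4, 0.8, 10.7]
grip_width: 0.189
```

drive_tool(
  gripper=[1],
  offset=[
    [0, 0.0006, 0],
  ],
  turn=[0],
)

```text
time_s: 21.03
eef_pos: [584.6, -138.0, 131.8]
ee_rot: [-0.288, 0.29, 0.645, -0.645]
force: [-2.8, 1.4, 13.0]
grip_width: 0.191
```

drive_tool(
  gripper=[1],
  offset=[
    [0, 0.0006, 0],
  ],
  turn=[0],
)

```text
time_s: 21.12
eef_pos: [584.8, -138.0, 131.6]
ee_rot: [-0.288, 0.29, 0.645, -0.645]
force: [-3.5, 2.6, 14.7]
grip_width: 0.183
```

drive_tool(
  gripper=[1, 1, 1, 1],
  offset=[
    [0, 0.0007, 0],
    [0, 0.0003, 0],
    [0, 0, 0],
    [0, 0, 0],
  ],
  turn=[0, 0, 0, 0],
)

```text
time_s: 21.45
eef_pos: [584.9, -138.1, 131.4]
ee_rot: [-0.288, 0.29, 0.645, -0.645]
force: [-4.4, 2.4, 17.5]
grip_width: 0.185
```

drive_tool(
  gripper=[1, 1, 1, 1, 1],
  offset=[
    [0, -0.01, 0],
    [0, -0.015, 0],
    [0, -0.015, 0],
    [0, -0.01, 0],
    [0, 0, 0],
  ],
  turn=[0, 0, 0, 0, 0],
)

```text
time_s: 21.87
eef_pos: [584.9, -138.2, 180.7]
ee_rot: [0.288, -0.29, -0.645, 0.645]
force: [0.3, 0.9, -1.7]
grip_width: 0.184
```

```bash
python3 tip.py s17.png;  python3 - <<'E'
from h import *
s=ctrl.sense(); Rm=rot(s['ee_rot'])
print((Rm.T@(np.array([512.6,158.2,s['eef_pos'][2]])-s['eef_pos'])).round(1))
E
```

```text
tcp [ 584.92543459 -138.21812084  180.65847468] F [ 0.29502732  0.93038759 -1.7123795 ] q [-0.43  0.52  1.33 -0.    1.29 -2.73] 21.8667
tip 266 [ 5.83351595e+02 -1.37487138e+02  1.80175688e-02 -1.22785622e-02] 0.18384972989675424 tip-tcp [-1.57383974  0.73098236]
rim z ~ 53.374624373430265
rim plane [ 2.30936997e-03 -6.46873571e-04  5.31678058e+01] slope along tool x,z -0.0020202453875695844 -0.0012923482645098888 341
rim ctr ((566.9806518554688, -119.39379119873047), 27.470935821533203)
tip rel cup centre in tool axes [-23.63599899   0.08289771  -0.82318584]
[ 268.8   -0.3 -143.6]
```

View pics/s17.png

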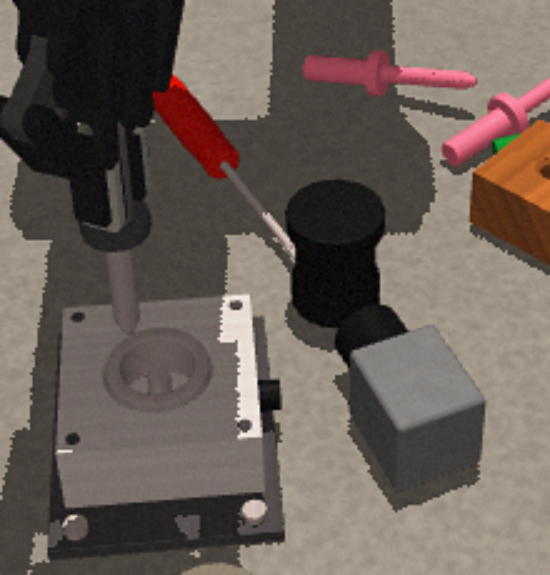

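drive_tool(
  gripper=[1, 1, 1, 1, 1, 1, 1, 1, 1, 1, 1, 1, 1, 1],
  offset=[
    [0.0224, 0, -0.012],
    [0.0224, 0, -0.012],
    [0.0224, 0, -0.012],
    [0.0224, 0, -0.012],
    [0.0224, 0, -0.012],
    [0.0224, 0, -0.012],
    [0.0224, 0, -0.012],
    [0.0224, 0, -0.012],
    [0.0224, 0, -0.012],
    [0.0224, 0, -0.012],
    [0.0224, 0, -0.012],
    [0.0224, 0, -0.012],
    [0, 0.02, 0],
    [0, 0.014, 0],
  ],
  turn=[0, 0, 0, 0, 0, 0, 0, 0, 0, 0, 0, 0, 0, 0],
)

```text
time_s: 23.08
eef_pos: [511.7, 159.8, 142.8]
ee_rot: [0.289, -0.288, -0.645, 0.646]
force: [1.0, -0.2, -1.1]
grip_width: 0.183
```

drive_tool(
  gripper=[1, 1, 1],
  offset=[
    [0, 0, 0],
    [0, 0, 0],
    [0, 0, 0],
  ],
  turn=[0, 0, 0],
)

```text
time_s: 23.33
eef_pos: [512.9, 158.4, 144.9]
ee_rot: [-0.289, 0.289, 0.645, -0.645]
force: [0.4, -0.3, -2.1]
grip_width: 0.186
```

```bash
cat > st.py <<'E'
from h import *
import sys
from scipy.optimize import least_squares
s=ctrl.sense(); Rm=rot(s['ee_rot']); E0=s['eef_pos']; print('tcp',E0,s['force'],s['time_s'])
im,d=ctrl.capture('scene'); save(sys.argv[1],cv2.resize(im[150:330,300:500],None,fx=3,fy=3)); C=cloud('scene',d)
h=ctrl.pinpoint('scene','stand_hole'); print('hole',[(round(x['score'],2),w('scene',x['centre']).round(1)) for x in h])
m=(d>0)&(np.hypot(C[...,0]-E0[0],C[...,1]-E0[1])<12)&(C[...,2]>max(E0[2]-64,44))&(C[...,2]<E0[2]-17); S=C[m]
def f(p):
    ax=np.array([p[2],p[3],1]);ax/=np.linalg.norm(ax); v=S-np.array([p[0],p[1],E0[2]-75]); return np.linalg.norm(np.cross(v,ax),axis=1)-6
r=least_squares(f,[E0[0],E0[1],0,0],loss='soft_l1'); print('tip',r.x,len(S),'tip-tcp',r.x[:2]-E0[:2])
Q=C[(d>0)&(np.hypot(C[...,0]-511,C[...,1]-158)<55)&(abs(C[...,2]-39.5)<2.5)]; R_=cv2.minAreaRect(Q[:,:2].astype(np.float32)); print('stand',R_)
print('to do (tool)',Rm.T@np.array([R_[0][0]-r.x[0],R_[0][1]-r.x[1],0]))
sw=ctrl.sense(); im,d=ctrl.capture('wrist'); save('w_'+sys.argv[1],im)
print('hole w',[(round(x['score'],2),w('wrist',x['centre'],sw).round(1)) for x in ctrl.pinpoint('wrist','stand_hole')])
P,ok=wcloud(d,sw); Q=P[ok&(np.hypot(P[...,0]-511,P[...,1]-158)<55)&(abs(P[...,2]-40)<2.5)]; print('stand w',cv2.minAreaRect(Q[:,:2].astype(np.float32)))
E
python3 st.py s18.png
```

```text
tcp [512.92312262 158.36398841 144.9018655 ] [ 0.35139368 -0.34757469 -2.07131939] 23.3333
hole [(0.72, array([513.1, 161.3,  37.1]))]
tip [5.11306142e+02 1.58626163e+02 2.12833498e-02 6.08781336e-03] 196 tip-tcp [-1.61698105  0.26217485]
stand ((511.68011474609375, 157.5386962890625), (71.56493377685547, 73.92034912109375), 22.431682586669922)
to do (tool) [-1.06055608e+00  1.23189113e-04  4.44590988e-01]
hole w [(0.96, array([514.1, 160.2,  43.6]))]
stand w ((510.76751708984375, 158.17465209960938), (70.78376007080078, 70.77397918701172), 21.93785285949707)
```

View pics/s18.png

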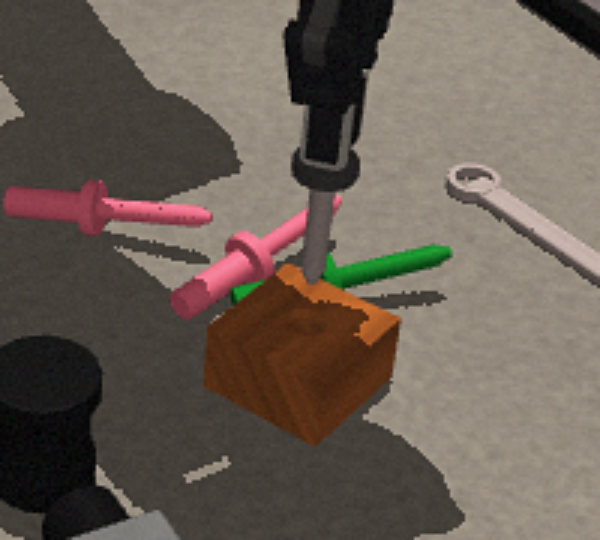

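View pics/w_s18.png

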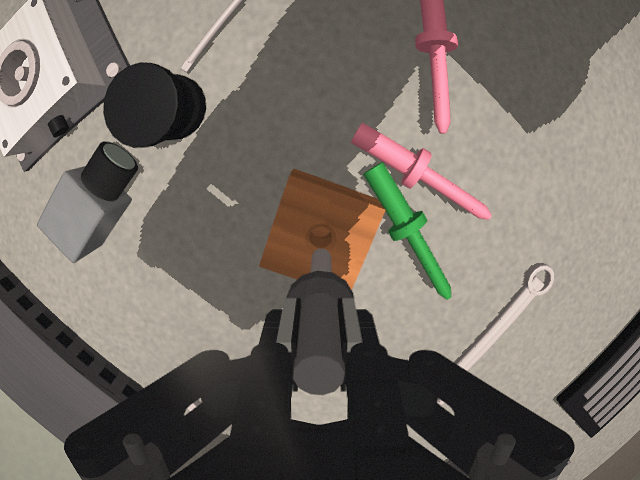

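```bash
python3 - <<'E'
from h import *
s=ctrl.sense(); p,f=cam('wrist'); T=towf('wrist',s)
for u,v in ((321,237),):
    dx,dy=u-p['cx'],v-p['cy']; r=np.hypot(dx,dy); t=r/f
    ray=T[:3,:3]@np.array([np.sin(t)*dx/r,np.sin(t)*dy/r,np.cos(t)]); o=T[:3,3]; k=(40-o[2])/ray[2]; print(o+k*ray)
im=cv2.imread('pics/w_s18.png'); cv2.imwrite('pics/w18z.png',cv2.resize(im[190:300,260:380],None,fx=5,fy=5))
E
```

```text
[509.60001047 157.93198746  40.        ]
```

View pics/w18z.png

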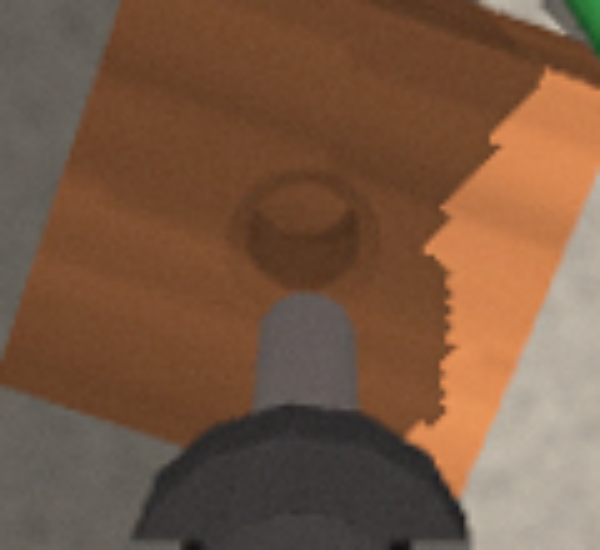

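drive_tool(
  gripper=[1, 1, 1, 1, 1],
  offset=[
    [0, 0.008, 0.0008],
    [0, 0.008, 0],
    [0, 0.008, 0],
    [0, 0.008, 0],
    [0, 0, 0],
  ],
  turn=[0, 0, 0, 0, 0],
)

```text
time_s: 23.95
eef_pos: [511.0, 157.9, 110.3]
ee_rot: [0.29, -0.288, -0.645, 0.646]
force: [-0.7, 0.7, -2.1]
grip_width: 0.189
```

drive_tool(
  gripper=[1, 1, 1, 1, 1],
  offset=[
    [0, 0.005, 0],
    [0, 0.005, 0],
    [0, 0.004, 0],
    [0, 0.003, 0],
    [0, 0, 0],
  ],
  turn=[0, 0, 0, 0, 0],
)

```text
time_s: 24.37
eef_pos: [511.8, 158.0, 94.9]
ee_rot: [0.289, -0.289, -0.645, 0.645]
force: [0.8, -0.4, -2.5]
grip_width: 0.191
```

drive_tool(
  gripper=[1, 1, 1, 1, 1],
  offset=[
    [0, 0.002, 0],
    [0, 0.0015, 0],
    [0, 0.001, 0],
    [0, 0, 0],
    [0, 0, 0],
  ],
  turn=[0, 0, 0, 0, 0],
)

```text
time_s: 24.78
eef_pos: [512.0, 158.0, 91.0]
ee_rot: [-0.289, 0.289, 0.645, -0.645]
force: [0.9, 0.2, -0.9]
grip_width: 0.186
```

```bash
python3 st.py s19.png
```

```text
tcp [512.04314926 158.03250919  91.03397092] [ 0.8555361   0.16062106 -0.88982859] 24.7833
hole [(0.9, array([510.5, 161.1,  37.5]))]
tip [ 5.11755749e+02  1.58395855e+02 -6.92879848e-03  1.59521957e-03] 108 tip-tcp [-0.28739986  0.36334579]
stand ((511.62921142578125, 157.61932373046875), (71.48759460449219, 74.27899932861328), 21.326988220214844)
to do (tool) [-4.95146655e-01 -4.35375307e-06  6.11426558e-01]
hole w [(0.86, array([512.6, 154.5,  40.9]))]
stand w ((510.7034912109375, 158.07467651367188), (70.8418197631836, 70.593017578125), 22.057491302490234)
```

View pics/s19.png

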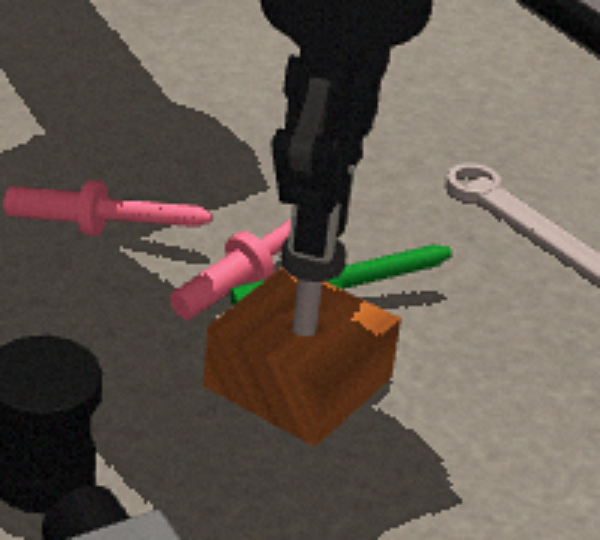

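drive_tool(
  gripper=[1, 1, 1, 1],
  offset=[
    [0, 0.0007, 0],
    [0, 0.0007, 0],
    [0, 0.0005, 0],
    [0, 0, 0],
  ],
  turn=[0, 0, 0, 0],
)

```text
time_s: 25.32
eef_pos: [512.0, 158.0, 89.0]
ee_rot: [0.289, -0.289, -0.645, 0.645]
force: [-0.5, -0.2, -0.4]
grip_width: 0.183
```

drive_tool(
  gripper=[0.78, 0.74, 0.7, 0.66, 0.62, 0.58, 0.54, 0.5, 0.45, 0.4, 0.3, 0.2, 0.1, 0, 0, 0, 0, 0],
  offset=[
    [0, 0, 0],
    [0, 0, 0],
    [0, 0, 0],
    [0, 0, 0],
    [0, 0, 0],
    [0, 0, 0],
    [0, 0, 0],
    [0, 0, 0],
    [0, 0, 0],
    [0, 0, 0],
    [0, 0, 0],
    [0, 0, 0],
    [0, 0, 0],
    [0, 0, 0],
    [0, 0, 0],
    [0, 0, 0],
    [0, 0, 0],
    [0, 0, 0],
  ],
  turn=[0, 0, 0, 0, 0, 0, 0, 0, 0, 0, 0, 0, 0, 0, 0, 0, 0, 0],
)

```text
time_s: 26.82
eef_pos: [512.0, 158.1, 89.1]
ee_rot: [-0.289, 0.289, 0.645, -0.645]
force: [-0.8, -1.0, 0.2]
grip_width: 0.999
```

```bash
python3 - <<'E'
from h import *
s=ctrl.sense(); print(s['eef_pos'],s['force'],s['grip_width'],s['time_s'])
im,d=ctrl.capture('wrist'); save('w20.png',im)
E
```

```text
[512.02997417 158.05028142  89.09684848] [-0.78976295 -1.04492666  0.23958288] 0.9989954199031409 26.8167
```

View pics/w20.png

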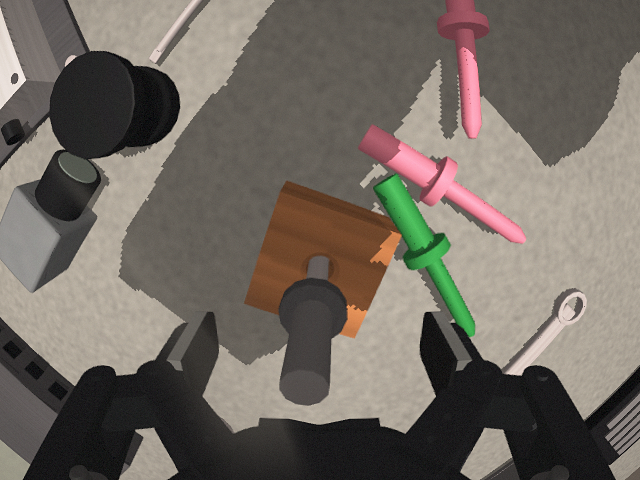

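drive_tool(
  gripper=[0, 0, 0, 0, 0, 0, 0, 0, 0, 0],
  offset=[
    [0, -0.008, 0],
    [0, -0.014, 0],
    [0, -0.018, 0],
    [0, -0.02, 0],
    [0, -0.02, 0],
    [0, -0.02, 0],
    [0, -0.02, 0],
    [0, -0.01, 0],
    [0, 0, 0],
    [0, 0, 0],
  ],
  turn=[0, 0, 0, 0, 0, 0, 0, 0, 0, 0],
)

```text
time_s: 27.7
eef_pos: [511.9, 158.0, 218.8]
ee_rot: [0.289, -0.289, -0.645, 0.645]
force: [-0.4, 0.2, -0.6]
grip_width: 0.998
```

```bash
python3 - <<'E'
from h import *
from scipy.optimize import least_squares
s=ctrl.sense(); print(s['eef_pos'],s['force'],s['time_s'],np.abs(s['dq']).max())
im,d=ctrl.capture('wrist'); P,ok=wcloud(d,s); save('w21.png',im)
im3,d3=ctrl.capture('scene'); C3=cloud('scene',d3); save('s21.png',im3)
Q=P[ok&(np.hypot(P[...,0]-512,P[...,1]-158)<35)&(P[...,2]>90)&(P[...,2]<126)]
def f(p):
    ax=np.array([p[2],p[3],1]);ax/=np.linalg.norm(ax); v=Q-np.array([p[0],p[1],100]); return np.linalg.norm(np.cross(v,ax),axis=1)-9
r=least_squares(f,[*np.median(Q,0)[:2],0,0],loss='soft_l1'); x=r.x; print(len(Q),x,'lean',np.hypot(*x[2:]),'at z10',x[:2]-90*x[2:],'z40',x[:2]-60*x[2:])
for n,C,o in(('w',P,ok),('s',C3,d3>0)):
    q=C[o&(np.hypot(C[...,0]-512,C[...,1]-158)<40)&(C[...,2]<150)]; print(n,'top z',np.percentile(q[:,2],[99,99.9]))
C=C3;c=(567,-120.4);rr=np.hypot(C[...,0]-c[0],C[...,1]-c[1]);A_=C[(d3>0)&(rr>20)&(rr<26)]; A_=A_[abs(A_[:,2]-53)<2.5]
A=np.c_[A_[:,:2]-c,np.ones(len(A_))]; print('rim',np.linalg.lstsq(A,A_[:,2],rcond=None)[0],len(A_))
print('base',np.median(C[(d3>0)&(rr>33)&(rr<45)][:,2]))
E
```

```text
[511.90275827 158.01437281 218.83385948] [-0.38416929  0.20757581 -0.60765692] 27.7 0.027745395121698567
405 [ 5.17572684e+02  1.58571936e+02  7.18341090e-02 -1.89171661e-03] lean 0.07185901342870787 at z10 [511.10761432 158.74219072] z40 [513.26263759 158.68543922]
w top z [132.82571907 133.6006705 ]
s top z [131.25124281 132.7275136 ]
rim [-6.40932719e-03  6.80375328e-03  5.29908737e+01] 410
base 49.58843451087603
```

View pics/s21.png

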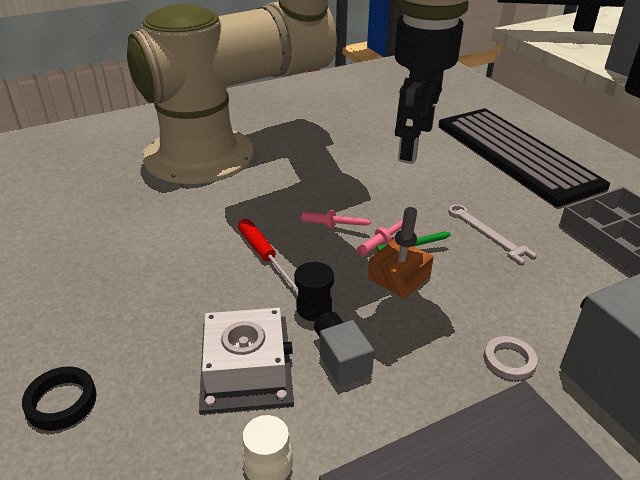

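drive_tool(
  gripper=[0, 0, 0, 0, 0, 0, 0, 0, 0, 0, 0, 0],
  offset=[
    [0, 0, 0],
    [0, 0, 0],
    [0, 0, 0],
    [0, 0, 0],
    [0, 0, 0],
    [0, 0, 0],
    [0, 0, 0],
    [0, 0, 0],
    [0, 0, 0],
    [0, 0, 0],
    [0, 0, 0],
    [0, 0, 0],
  ],
  turn=[0, 0, 0, 0, 0, 0, 0, 0, 0, 0, 0, 0],
)

```text
time_s: 28.8
eef_pos: [512.0, 158.0, 219.1]
ee_rot: [0.289, -0.289, -0.645, 0.645]
force: [1.2, -0.2, -0.5]
grip_width: 1.001
```

```bash
python3 - <<'E'
from h import *
from scipy.optimize import least_squares
s=ctrl.sense(); im,d=ctrl.capture('wrist'); P,ok=wcloud(d,s); save('w22.png',im)
Q=P[ok&(np.hypot(P[...,0]-512,P[...,1]-158)<35)&(P[...,2]>90)&(P[...,2]<126)]
def f(p):
    ax=np.array([p[2],p[3],1]);ax/=np.linalg.norm(ax); v=Q-np.array([p[0],p[1],100]); return np.linalg.norm(np.cross(v,ax),axis=1)-9
r=least_squares(f,[*np.median(Q,0)[:2],0,0],loss='soft_l1'); x=r.x; print(len(Q),x,r.cost,np.hypot(*x[2:]),'at z10',x[:2]-90*x[2:])
q=P[ok&(np.hypot(P[...,0]-525,P[...,1]-158)<30)&(P[...,2]<150)]; t=q[q[:,2]>128]; print('top',len(t),t.mean(0),t.min(0),t.max(0))
E
```

```text
411 [ 5.17555452e+02  1.58592420e+02  7.03824321e-02 -2.91122484e-03] 17.99562324533018 0.07044261482630007 at z10 [511.22103283 158.85442976]
top 570 [518.85308489 157.81149488 131.77333435] [510.19972778 149.36039767 128.17990859] [528.24562186 167.03045741 134.0201843 ]
```

View pics/w22.png

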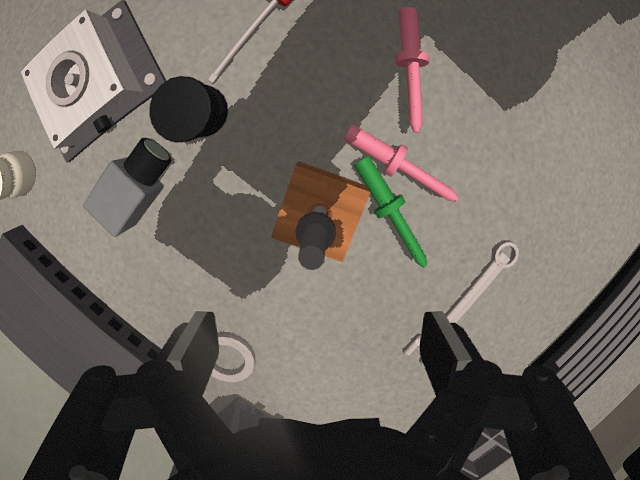

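```bash
python3 -c "
from rig import ctrl
print(ctrl.finish_job())"
```

```text
the job is handed in; nothing more can be done
None
```

The bearing cup is pressed fully home and square, the drift is back in its stand, and the job is handed in. It took about 29 s of the 67 s allowed.

**Pressing:** I pushed alternately on two opposite sides of the rim, about 2–4 mm at a time. Tilt stayed at roughly 0.04 rad or less, judged from the tool height at each contact and the depth pictures.

**Home check:** I then pressed at four points round the rim. The force rose sharply at the same tool height each time, within 0.3 mm. The highest push was about 18–20 N, taking the drift's weight into account; readings came only at the end of each move. The rim is now about 3 mm above the base face, so the underside is about 23 mm below it. The plane fitted to the rim showed 0.002–0.01 rad of tilt, which is within the noise of the depth reading.

**Drift:** It stands released in the hole, leaning 0.07 rad, with no movement between two looks 1.1 s apart. The tip is within about 1 mm of the hole's centre, and the top of the handle is at 132 mm, which puts the tip on the hole's bottom.

**Odd or disagreeing:**
- The green and pink look-alikes fell over by themselves during my first move, and the drift settled into a 0.21 rad lean in its stand. The gripper was nowhere near them. I left the look-alikes lying.
- The calculated hole position differed by 2–3 mm between cameras, so I used the centre of the stand instead.
- Tilt readings taken mid-stroke were off by up to about 0.02 rad when the arm hid part of the rim.

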